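# Bolt the pastry carrier shut on its seal

### The job

The carrier is packed for the van: bolt its lid shut. The lid rides high on its foam seal, so push it down through the bolt's handle, only as far as the bolt needs to find its socket, slide the bolt gently all the way into the socket and then turn its handle all the way down into the notch. Feel your way: do not ram the bolt against the socket, do not crush the seal flat, and leave the other things on the bench alone.

Things in the scene. Friction and masses are not known exactly. Their poses are not given: they have to be found in the camera images.
- carrier_base (a point): The carrier: grey pastry chest, 200 mm deep (x), 360 mm wide (y), 130 mm high, standing fixed on the bench. Centre of its underside; x points to its back (away from the robot), y along its front to the left, z up. Of its top, the right 282 mm is an aluminium lid with a window, hinged along the back edge; the left 74 mm is a fixed deck (z = 130 mm).
- lid_front (a point): Middle of the lid's front edge, on its top face; the hinge line is 185 mm behind it. A springy foam seal holds the lid up, 5 to 8 mm above the deck at this edge. Pushing down at the bolt lowers the bolt by about 1 mm for each 1.2 N. The lid may go some mm below the deck, as the socket asks; to press on after the bolt can enter, down to the hard stop 13 mm below, crushes the seal.
- grip (a point): Centre of the handle's black crossbar grip: a cylinder, 16 mm diameter, 24 mm long, lying along the bolt (carrier's y); fingers can pinch its flat ends from above, and it swivels between them. A steel stem of 8 mm joins it to the bolt: it is 42 mm above the bolt's axis with the handle up; turned down it is level with the axis, 42 mm in front of it (carrier's -x), 12 mm clear of the chest.
- bolt_end (a point): Centre of the flat free end of the bolt, a steel rod of 12 mm diameter along the carrier's y in a slotted casing on the lid (axis 78 mm in front of the carrier's centre, 21 mm above the lid's top; it rises and sinks with the lid). The grip is 67 mm behind this point along the bolt. The slot keeps the handle up until the bolt is home.
- notch (a point): Centre of the notch in the casing's front wall, on the bolt's axis: 12.4 mm wide for the 8 mm stem of the handle, open to the front. The stem stands in the middle of it when the bolt is home at the closed end of the socket. Once the handle is down, the notch keeps the bolt from sliding back.
- socket_foot (a point): Point on the deck (carrier -78, 112, 130 mm) straight below the mouth of the socket, a round steel block that takes the bolt. Mouth towards the bolt (carrier's -y); opening 14 mm, 1 mm of play above and below the bolt, 20 mm deep, closed end; outside 26 mm. In line sideways. Set lower than the bolt of a level lid to draw the lid on its seal; how low (slotted screws) is not measured. A push of 6 to 18 N brings the bolt level with it.
- bolt (a joint): How far the bolt is thrown, in m: 0 drawn back, 0.020 when its end meets the mouth of the socket, 0.040 when it bottoms in the socket, which is where the notch is. It starts between 0 and 0.012 and moves to the carrier's +y against light friction (about 1 N).
- handle (a joint): Turn of the bolt's handle, in rad: 0 straight up (starts between 0 and 0.1), 1.57 turned down to the front (towards the robot), level, at the bottom of the notch. Turns against light friction; left upright it stays up.
- jam_jar: Open jam jar with a spreader in it, 76 mm wide, 157 mm high with the spreader; bystander. Origin at the centre of its underside.
- jar_lid: Black jar lid lying on the bench, 71 mm wide, 15 mm high; bystander. Origin at the centre of its underside.
- tape: Roll of adhesive tape, 98 mm wide, 25 mm high; bystander. Origin at the centre of its underside.
- timer: White dial kitchen timer, 64 mm wide, 44 mm high; bystander. Origin at the centre of its underside.
- squeeze_bottle: White squeeze bottle with a cone tip, 58 mm wide, 208 mm high; bystander. Origin at the centre of its underside.
- marker: White marker pen with a black cap, 135 mm long, 17 mm thick; bystander. Origin at the centre of its underside.

How it is judged:
By the outcome, as a careful person would: the job done as asked, in the order asked, and still so for the second after the job is handed in, with the robot touching nothing.
It also fails if it takes over 64 s, if anything falls off the work surface, if the arm or the gripper's body presses on something with over 40 N, if the wrist force passes 120 N, or if a joint passes its speed limit or range.

### The arm

A 6-joint arm with a two-finger parallel gripper is mounted at the origin on a cart in front of the work surface, level with it; the furniture and walls round the work are solid. World frame = base frame: x ahead of the robot, y to its left, z up, the work surface at z = 0. Lengths are in mm, angles in degrees, forces in N, time in s.
With the tool pointing down it reaches from about 350 to 975 mm from the base axis. Payload 7.1 kg.
Tool frame: the origin (TCP) lies on the centre line of the jaws, within the pads' length; the fingertips stand 8 mm ahead of it and the grasp point (between the pads) lies 11 mm behind it; y points along the fingers, z is the direction in which the jaws open and shut, and the axes are right-handed (so a half turn about y gives the same grasp; the last joint's range is limited). The gripper opens to 88 mm and grips with 3 to 60 N. Pads are 20 mm wide; open, the fingers measure 115 mm over their backs; the gripper's body (75 mm by 178 mm) begins 61 mm behind the grasp point.
Start: joints at [-64.973, 24.242, 93.386, -0, 62.372, -1.089], TCP at [275.127, -561.168, 230.675] pointing down, gripper open.
Joint ranges: [-172.04, 172.04], [-51.8, 120.97], [4.93, 147.93], [-75.15, 255.16], [6.16, 154.13], [-145.62, 145.62]. Speed limits (degrees/s): [136.94, 136.94, 172.46, 180, 180, 180].

### API

Orientations are given as a 3x3 rotation matrix whose columns are the frame's x, y, z axes.
In Python, from rig import r gives the robot as it stands.
- The arm moves only by the tool move_arm, never from a script. Its argument "plan" is a list that holds one entry, the list of rows, each a list of 7 numbers: the closure, from 0 (fully open) to 1 (shut), then the shift along the tool's x, y, z in cm, then the turn, a rotation vector about the tool's x, y, z in degrees. In form: [[[grip, x, y, z, rx, ry, rz], ...]]. A call has 1 to 8 rows; each row is the pose to reach, as a shift and turn from the pose measured when the call began, along the tool's axes at that moment; what a row does not reach only later rows make up. A row lasts 1/12 s, in which the tool goes at most 41.7 mm and 7.16 degrees, less where a joint would pass 70% of its speed; a pose out of reach is approached as far as the arm can. A call with a gripper value outside its range is refused whole. The fingers move at their own pace and stop on an object; "newtons" is the grip in N (left out, the last holds). Time passes only in rows, so rows that repeat a pose let the fingers close. It gives the time, the measured TCP pose, the force and the opening at its end, in the units of the state.
- r.sense(): the state, without advancing time (a new reading comes with each control period).
- r.camera(name): name is "side" or "top"; returns a dict with "pixels" (420x560x3 uint8, red, green, blue), "depth" (420x560 float32, mm along the optical axis (not along the pixel's ray), 0 where there is no reading), "intrinsics" (3x3 intrinsics, pixels), "rvec" (rotation vector, rad) and "tvec" (3), from world to camera coordinates, as OpenCV has them. Camera axes: x right, y down, z forward; pixel columns grow to the right and rows downward; lengths in mm; the calibration is good to about 2 mm. A picture is of the moment at which its call begins.
- r.close_job(): hands the job in, once; it reports no verdict.
The state is a dict: "clock": time; "joints": joint angles; "qd": joint speeds; "effort": joint torques, N m; "ee_pos": TCP position; "eef_rot": TCP orientation; "wrist_force": force on the tool from outside, world axes, zero at the start; "ft_torque": the same for the moment, N m; "opening": finger opening in mm.
Only numpy, scipy, OpenCV 4.12 (cv2) and the standard library are available. Lean on these libraries where they do the work, as an engineer would, in place of code of your own. Each camera call takes 0.05 s, during which the arm holds its last target.

## Working session

There is one attempt and no reset: what is moved stays moved. The work goes in short steps, Python scripts to look and compute and a tool call to move; the robot and the scene stay as the last step left them, time stands still between calls to the robot, and variables do not carry over. Pictures are saved under pics/ and viewed, and the job is handed in when it is done.

Besides the shell and the picture viewer there is one more tool, called by a JSON object that holds its "api" and its "payload", one argument or row to a line. move_arm: Moves the arm, as the interface text tells. Its arguments: {"type":"object","properties":{"plan":{"type":"array","items":{"type":"array","items":{"type":"array","items":{"type":"number"}}}},"newtons":{"type":"number"}},"required":["plan"]}

```bash
ls; mkdir -p pics
python3 - <<'E'
from rig import r
import cv2,numpy as np
s=r.sense()
for k,v in s.items(): print(k,np.round(v,3).tolist())
for n in("side","top"):
    c=r.camera(n); np.savez(f"pics/{n}0.npz",**c)
    cv2.imwrite(f"pics/{n}0.png",c["pixels"][:,:,::-1])
    print(n,c["intrinsics"].tolist(),c["rvec"],c["tvec"])
E
```

```text
pics
clock 0.0
joints [-64.973, 24.283, 93.429, 0.001, 62.37, -1.09]
qd [-0.012, 0.055, -0.019, -0.072, 0.015, -0.057]
effort [-0.002, -54.464, -27.367, 0.064, 0.023, -0.0]
ee_pos [274.928, -560.722, 229.94]
eef_rot [[-0.898, -0.001, 0.44], [-0.44, 0.001, -0.898], [-0.0, -1.0, -0.001]]
wrist_force [0.296, 0.021, 0.13]
ft_torque [-0.021, -0.022, 0.016]
opening 87.599
side [[505.5188405687681, 0.0, 283.51833372269584], [0.0, 505.5188405687681, 213.77352835305297], [0.0, 0.0, 1.0]] [ 0.59153955 -2.48589608  1.37614666] [ 446.30082957  214.01254081 1450.04239715]
top [[405.03184805325526, 0.0, 280.23545664483373], [0.0, 405.03184805325526, 209.48476040045637], [0.0, 0.0, 1.0]] [ 2.06648075 -2.16308624  0.20905965] [   3.74256583  541.14349867 1084.30583209]
```

View pics/side0.png

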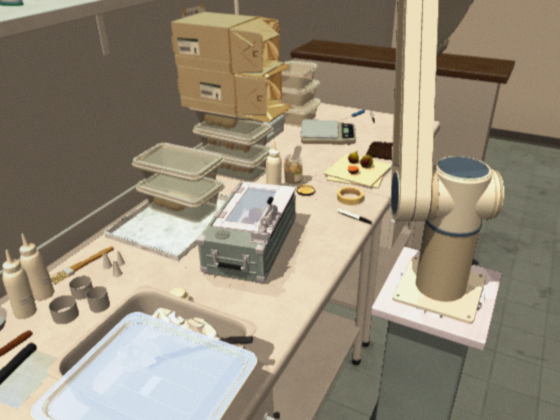

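View pics/top0.png

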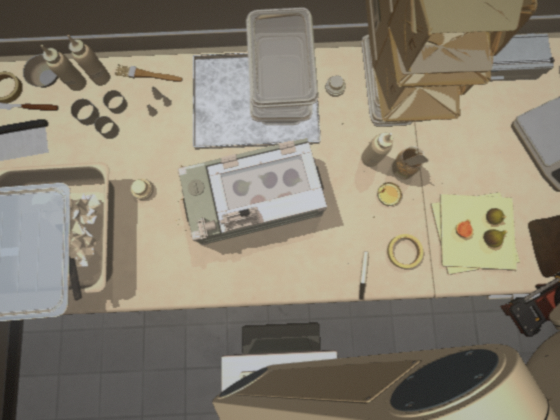

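Top view: the chest is centred near (255,193), rotated about 10°, and the bolt assembly is near (200-255, 215-230). I'll enlarge both views.

Run:
```python
import cv2
a=cv2.imread("pics/top0.png")[135:250,170:335]; cv2.imwrite("pics/top0c.png",cv2.resize(a,None,fx=4.8,fy=4.8,interpolation=cv2.INTER_CUBIC))
a=cv2.imread("pics/side0.png")[175:280,195:305]; cv2.imwrite("pics/side0c.png",cv2.resize(a,None,fx=5.6,fy=5.6,interpolation=cv2.INTER_CUBIC))
```

```text
(no output)
```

View pics/top0c.png

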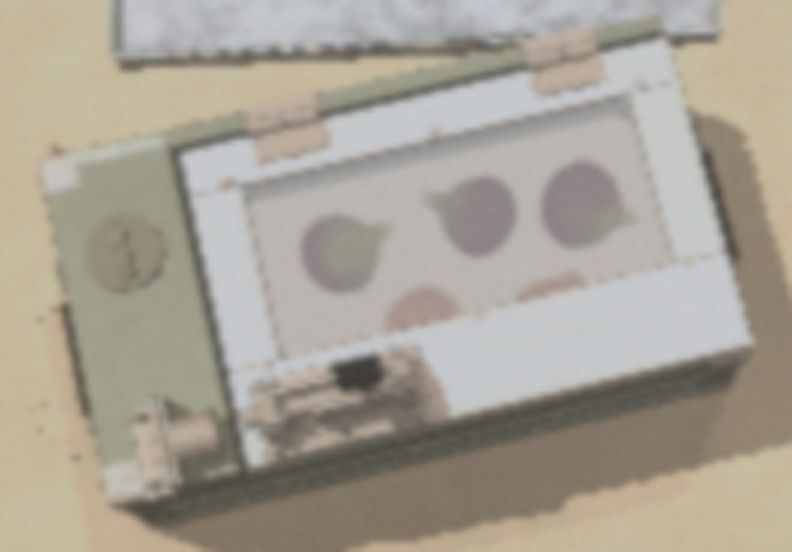

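View pics/side0c.png

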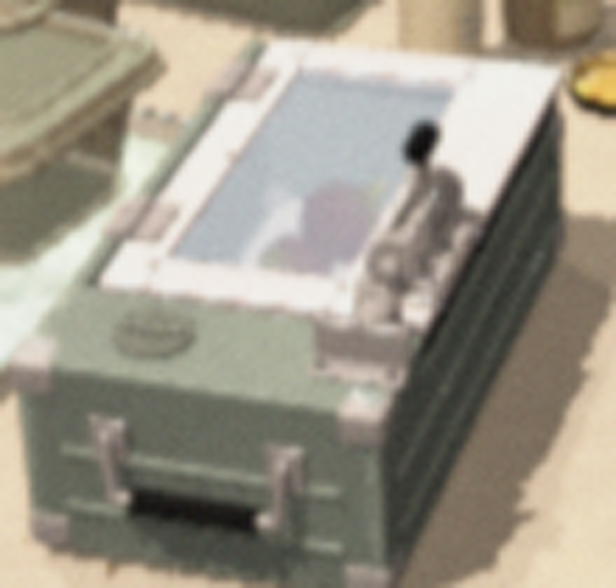

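```bash
cat > h.py <<'E'
import cv2,numpy as np
def P(c):
    R=cv2.Rodrigues(c["rvec"])[0]; return R,np.ravel(c["tvec"]),c["intrinsics"]
def ray(c,u,v):
    R,t,K=P(c); d=R.T@np.linalg.inv(K)@[u,v,1]; return -R.T@t,d
def onz(c,u,v,z):
    o,d=ray(c,u,v); return o+d*(z-o[2])/d[2]
def dep(c,u,v,w=0):
    z=c["depth"][int(v)-w:int(v)+w+1,int(u)-w:int(u)+w+1]; z=np.median(z[z>0])
    o,d=ray(c,u,v); return o+d*z
def tri(cs,uvs):
    A=np.zeros((3,3));b=np.zeros(3)
    for c,(u,v) in zip(cs,uvs):
        o,d=ray(c,u,v); d=d/np.linalg.norm(d); M=np.eye(3)-np.outer(d,d);A+=M;b+=M@o
    x=np.linalg.solve(A,b); 
    return x,[cv2.projectPoints(x,c["rvec"],c["tvec"],c["intrinsics"],None)[0].ravel()-u for c,u in zip(cs,uvs)]
E
python3 - <<'E'
from h import *
np.set_printoptions(precision=1,suppress=True)
T=np.load("pics/top0.npz");S=np.load("pics/side0.npz")
t=lambda x,y:(170+x/4.8,135+y/4.8); s=lambda x,y:(195+x/5.6,175+y/5.6)
pts={'BL':(45,160),'FL':(112,503),'BR':(658,22)}
for k,p in pts.items(): print(k,onz(T,*t(*p),130))
ps=[onz(T,*t(*p),130) for p in pts.values()]
print('yaws',np.degrees(np.arctan2(*(ps[0]-ps[1])[1::-1])),np.degrees(np.arctan2(*(ps[0]-ps[2])[1::-1]))-90, np.linalg.norm(ps[0]-ps[1]),np.linalg.norm(ps[0]-ps[2]))
print('FL side',onz(S,*s(385,410),130),'BL side',onz(S,*s(15,372),130))
print('grip',tri([T,S],[t(357,372),s(422,143)]))
for q in[(357,372),(352,370),(362,374)]: print(dep(T,*t(*q)))
for q in[(422,143),(420,150)]: print(dep(S,*s(*q)))
print('deck z',dep(T,*t(120,350),2),'lid front',dep(T,*t(600,350),1),dep(T,*t(700,300),1))
E
```

```text
BL [650.3 244.1 130. ]
FL [456.  207.2 130. ]
BR [ 715.3 -102.3  130. ]
yaws 10.76633590793143 10.62701378617031 197.81677812845896 352.424508562253
FL side [455.9 206.  130. ] BL side [640.8 260.2 130. ]
grip (array([508.3,  67.3, 197.1]), [array([0., 0.]), array([-0., -0.])])
[506.9  66.7 204.4]
[508.   69.2 204.8]
[506.3  64.4 201.9]
[501.5  79.2 205.1]
[504.3  76.5 198.7]
deck z [540.2 202.8 129. ] lid front [527.  -59.5 133.8] [ 552.4 -115.6  133.6]
```

```bash
cat >> h.py <<'E'
yaw=np.radians(10.7);C=np.array([586.,50.5,0])
Rz=np.array([[np.cos(yaw),-np.sin(yaw),0],[np.sin(yaw),np.cos(yaw),0],[0,0,1]])
def cloud(c):
    R,t,K=P(c); v,u=np.mgrid[:420,:560]; z=c["depth"]
    p=np.stack([(u-K[0,2])/K[0,0]*z,(v-K[1,2])/K[1,1]*z,z],-1)
    w=(p-t)@R; w[z==0]=np.nan; return w
def loc(w): return (w-C)@Rz
E
python3 - <<'E'
from h import *
np.set_printoptions(precision=0,suppress=True,linewidth=250)
for n in("top","side"):
    c=np.load(f"pics/{n}0.npz"); L=loc(cloud(c)).reshape(-1,3)
    print(n,"deck med z",np.nanmedian(L[(L[:,0]>-40)&(L[:,0]<90)&(L[:,1]>125)&(L[:,1]<170)&(L[:,2]>100),2]))
    m=(L[:,0]>-115)&(L[:,0]<-45)&(L[:,1]>0)&(L[:,1]<170)&(L[:,2]>120)
    q=L[m]
    xb=np.arange(-112,-44,5); yb=np.arange(165,-5,-6)
    for x in xb[::-1]:
        row=[]
        for y in yb:
            k=(abs(q[:,0]-x)<2.5)&(abs(q[:,1]-y)<3)
            row.append(f"{np.max(q[k,2]):4.0f}" if k.any() else "   .")
        print(f"{x:5d}"," ".join(row))
    print("    y"," ".join(f"{y:4d}" for y in yb))
E
```

```text
top deck med z 129.85257881806453
  -47  131  132  129  132  126  129  131  131  131  133    .  135  137  136  134  138  138  135  137  133  133  135  136  133  135  133  134  135    .
  -52  131  132  132    .  157  151  131  132  130  131  134  135  139  141  143  142  141  143  143  142  141    .  139    .  142  143  147  142    .
  -57  131  133  135  157  156  154  130  132  131  131  126  133  135  158  145  142  141  143  142  145  143    .    .    .  143  143  158  143    .
  -62  131  130  134  133  155  149  130  150  149  148  134  136  142  165  166  160    .  157    .  166  164    .    .    .    .  169  168  153    .
  -67  130  132  133  132  157  157  155  154  157  154  125  156    .  170  171  171  171  168  170  170  170  205  202  204  204  169  170  145    .
  -72  130  135  132  155  156  156  159  156  159  155  126  136  164  168  170  162  164  162  161  162  167  206  206  205  208  173  169  172    .
  -77  131  132  133    .  156  158  157  156  159  160  134  161  162  172  170  169  164  162  163  170  201  207  206  206  207  170  172  141    .
  -82  13
[... 2797 characters left out ...]
8  138  138  134  144  141  136  139  137  148  148  142  137    .  134  143  138  138    .    .
 -102    .    .    .  155    .    .    .    .    .    .    .    .    .    .    .    .    .    .    .    .    .    .    .    .    .    .    .    .    .
 -107    .    .    .    .    .    .    .    .    .    .    .    .    .    .    .    .    .    .    .    .    .    .    .    .    .    .    .    .    .
 -112    .    .    .    .    .    .    .    .    .    .    .    .    .    .    .    .    .    .    .    .    .    .    .    .    .    .    .    .    .
    y  165  159  153  147  141  135  129  123  117  111  105   99   93   87   81   75   69   63   57   51   45   39   33   27   21   15    9    3   -3
```

```bash
sed -i 's/C=np.array(\[586.,50.5,0\])/C=np.array([589.,51.,0])/' h.py
cat >> h.py <<'E'
Rt=np.column_stack([-Rz[:,0],[0,0,-1],-Rz[:,1]])
def go(s,p):
    from scipy.spatial.transform import Rotation as Q
    R=np.array(s["eef_rot"]); d=R.T@(np.array(p)-s["ee_pos"])/10
    print("cm",np.round(d,2),"rot",np.round(np.degrees(Q.from_matrix(R.T@Rt).as_rotvec()),2))
def st(s):
    print("t",round(s["clock"],2),"pos",np.round(s["ee_pos"],1),"loc",np.round(loc(np.array(s["ee_pos"])),1),"F",np.round(Rz.T@s["wrist_force"],1),"open",round(s["opening"],1))
E
python3 -c "
from h import *;from rig import r
s=r.sense();st(s);go(s,[508,67.3,260])"
```

```text
t 0.1 pos [ 274.9 -560.7  230. ] loc [-422.2 -542.8  230. ] F [0.1 0.1 0.2] open 87.6
cm [-48.57  -2.94 -46.14] rot [8.000e-02 1.541e+01 1.000e-02]
```

{"api": "move_arm", "payload": {
  "plan": [
    [[0.3,-4,-3,-3.8,0,2,0],[0.3,-8,-3,-7.6,0,4,0],[0.4,-11,-3,-10.4,0,6,0],[0.4,-14,-3,-13.3,0,8,0],[0.4,-17,-3,-16.1,0,10,0],[0.4,-20,-3,-19,0,12,0],[0.4,-23,-3,-21.8,0,14,0],[0.4,-26,-3,-24.7,0,15.4,0]]
  ],
  "newtons": 30
}}

```text
clock: 0.77
ee_pos: [389.1, -251.6, 260.2]
eef_rot: [[-0.983, -0.001, 0.184], [-0.184, 0.001, -0.983], [0.0, -1.0, -0.001]]
wrist_force: [0.1, 1.3, 0.6]
opening: 52.6
```

```bash
python3 -c "
from h import *;from rig import r
s=r.sense();st(s);go(s,[508,67.3,260])"
```

```text
t 0.77 pos [ 389.1 -251.6  260.2] loc [-252.6 -260.2  260.2] F [0.4 1.2 0.6] open 52.6
cm [-17.55   0.06 -29.16] rot [ 0.08 -0.11  0.02]
```

{"api": "move_arm", "payload": {
  "plan": [
    [[0.4,-2,0,-3.3,0,0,0],[0.4,-4.2,0,-7,0,0,0],[0.4,-6.4,0,-10.6,0,0,0],[0.4,-8.6,0,-14.3,0,0,0],[0.4,-10.8,0,-18,0,0,0],[0.4,-13.5,0,-22.4,0,0,0],[0.4,-16,0,-26.6,0,0,0],[0.4,-17.55,0,-29.2,0,0,0]]
  ]
}}

```text
clock: 1.43
ee_pos: [504.4, 60.1, 260.4]
eef_rot: [[-0.983, -0.001, 0.184], [-0.184, 0.001, -0.983], [0.001, -1.0, -0.001]]
wrist_force: [0.5, -0.3, 0.5]
opening: 52.6
```

{"api": "move_arm", "payload": {
  "plan": [
    [[0.4,0,0,0,0,0,0],[0.4,0,0,0,0,0,0]]
  ]
}}

```text
clock: 1.6
ee_pos: [504.4, 62.1, 260.0]
eef_rot: [[-0.982, -0.002, 0.188], [-0.188, 0.001, -0.982], [0.001, -1.0, -0.001]]
wrist_force: [-0.6, -0.6, 0.1]
opening: 52.7
```

```bash
python3 -c "
from h import *;from rig import r
s=r.sense();st(s);go(s,[508,67.3,187])
for n in('side','top'):
    c=r.camera(n);np.savez(f'pics/{n}1.npz',**c)
    p=cv2.projectPoints(np.array([508,67.3,198.]),c['rvec'],c['tvec'],c['intrinsics'],None)[0].ravel();print(p)
    u,v=p.astype(int);a=c['pixels'][v-50:v+50,u-60:u+60,::-1]
    cv2.imwrite(f'pics/{n}1.png',cv2.resize(a,None,fx=5,fy=5,interpolation=cv2.INTER_CUBIC))
"
```

```text
t 1.6 pos [504.4  62.1 260. ] loc [-81.   26.6 260. ] F [-0.7 -0.5  0.1] open 52.7
cm [-0.46  7.3  -0.44] rot [0.08 0.14 0.08]
[270.39055692 200.28573702]
[244.37717636 212.58429565]
```

View pics/side1.png

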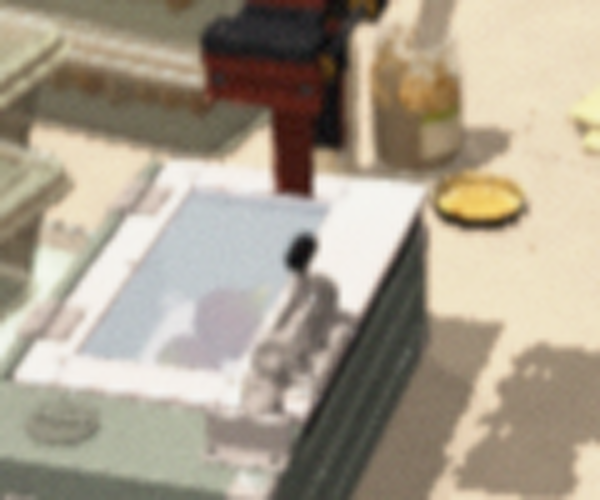

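View pics/top1.png

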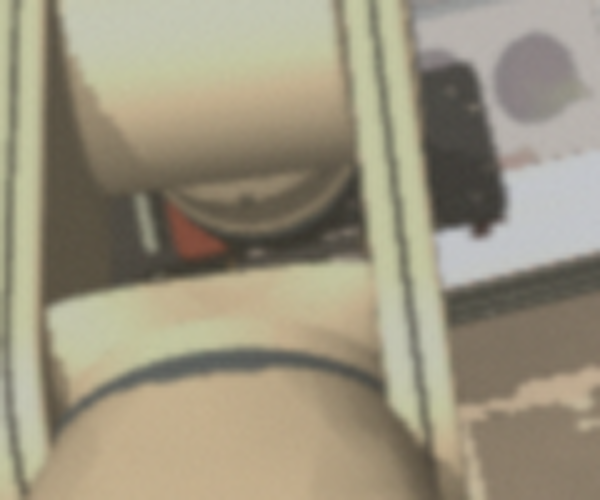

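Side view: the red finger (crop 293,190) stands directly above the black grip (crop 302,252). Descending.

{"api": "move_arm", "payload": {
  "plan": [
    [[0.4,-0.5,0.5,-0.5,0,0,0],[0.4,-0.5,1.5,-0.5,0,0,0],[0.4,-0.5,2.5,-0.5,0,0,0],[0.4,-0.5,3.5,-0.5,0,0,0],[0.4,-0.5,4.5,-0.5,0,0,0],[0.4,-0.5,5,-0.5,0,0,0],[0.4,-0.5,5,-0.5,0,0,0]]
  ]
}}

```text
clock: 2.28
ee_pos: [506.6, 65.2, 208.2]
eef_rot: [[-0.983, -0.005, 0.184], [-0.184, 0.0, -0.983], [0.005, -1.0, -0.001]]
wrist_force: [-0.1, 0.0, -0.6]
opening: 52.6
```

```bash
cat > look.py <<'E'
import sys
from h import *;from rig import r
tag=sys.argv[1]; s=r.sense();st(s)
c=r.camera('side');np.savez(f'pics/side{tag}.npz',**c)
u,v=274,212;a=c['pixels'][v-50:v+50,u-60:u+60,::-1]
cv2.imwrite(f'pics/side{tag}.png',cv2.resize(a,None,fx=6,fy=6,interpolation=cv2.INTER_CUBIC))
E
python3 look.py 2; python3 -c "
from h import *;from rig import r
s=r.sense();go(s,[508,67.3,187])"
```

```text
t 2.28 pos [506.6  65.2 208.2] loc [-78.4  29.2 208.2] F [-0.1  0.  -0.6] open 52.6
cm [-0.13  2.21 -0.17] rot [ 0.07 -0.08  0.22]
```

View pics/side2.png

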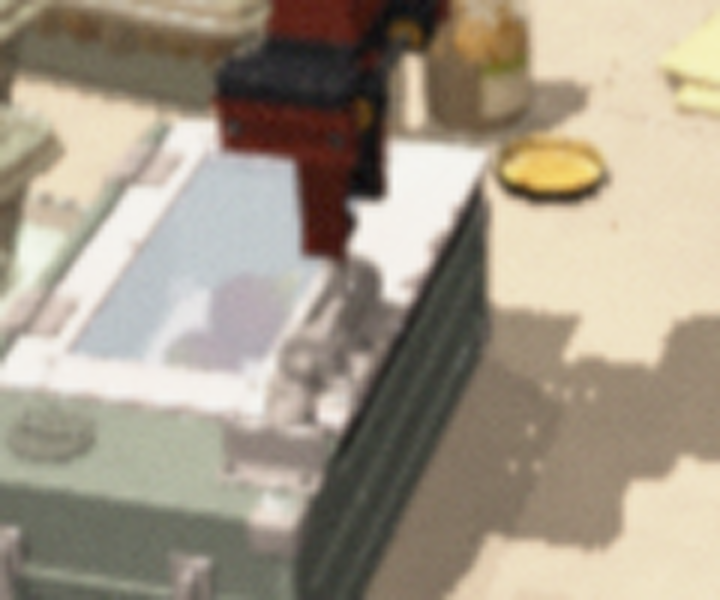

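The near finger (crop 325,250) now covers the grip, and only the stem shows at (345,268). No contact force so far, so I'll go down to grasp height.

{"api": "move_arm", "payload": {
  "plan": [
    [[0.4,-0.1,0.5,-0.2,0,0,0],[0.4,-0.1,1,-0.2,0,0,0],[0.4,-0.1,1.5,-0.2,0,0,0],[0.4,-0.1,2,-0.2,0,0,0],[0.4,-0.1,2.2,-0.2,0,0,0],[0.4,-0.1,2.2,-0.2,0,0,0]]
  ]
}}

```text
clock: 2.83
ee_pos: [507.2, 67.5, 186.4]
eef_rot: [[-0.983, -0.005, 0.184], [-0.184, 0.0, -0.983], [0.005, -1.0, -0.001]]
wrist_force: [0.1, 0.2, -0.0]
opening: 52.4
```

{"api": "move_arm", "payload": {
  "plan": [
    [[0.55,0,0,0,0,0,0],[0.6,0,0,0,0,0,0],[0.65,0,0,0,0,0,0],[0.7,0,0,0,0,0,0],[0.75,0,0,0,0,0,0],[0.75,0,0,0,0,0,0]]
  ],
  "newtons": 5
}}

```text
clock: 3.33
ee_pos: [507.3, 67.4, 186.6]
eef_rot: [[-0.983, -0.005, 0.184], [-0.184, 0.0, -0.983], [0.005, -1.0, -0.001]]
wrist_force: [-0.6, -0.4, 0.8]
opening: 24.3
```

```bash
python3 look.py 3
```

```text
t 3.33 pos [507.3  67.4 186.6] loc [-77.2  31.3 186.6] F [-0.7 -0.3  0.8] open 24.3
```

{"api": "move_arm", "payload": {
  "plan": [
    [[0.8,0,0,0,0,0,0],[0.9,0,0,0,0,0,0],[0.9,0,0,0,0,0,0],[0.9,0,0,0,0,0,0]]
  ],
  "newtons": 45
}}

```text
clock: 3.72
ee_pos: [507.3, 67.4, 186.5]
eef_rot: [[-0.983, -0.005, 0.185], [-0.185, 0.0, -0.983], [0.005, -1.0, -0.001]]
wrist_force: [1.0, -0.9, -0.5]
opening: 23.6
```

```bash
python3 look.py 4
```

```text
t 3.72 pos [507.3  67.4 186.5] loc [-77.2  31.3 186.5] F [ 0.8 -1.  -0.5] open 23.6
```

View pics/side4.png

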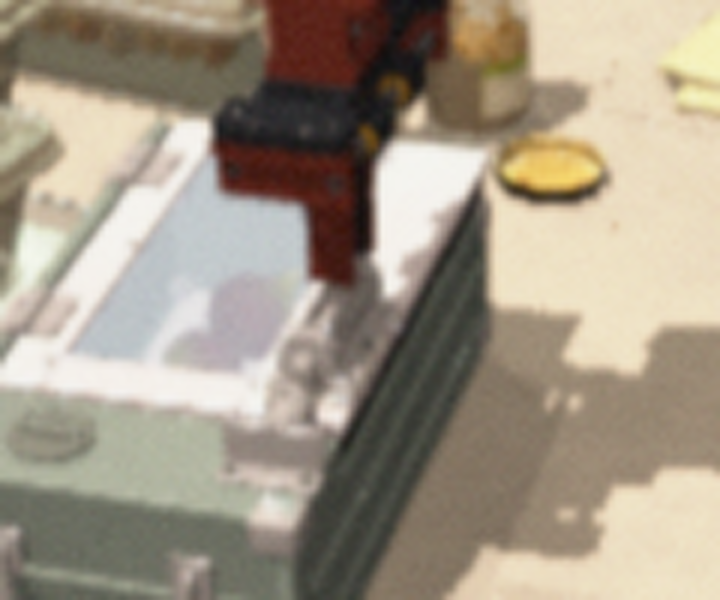

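{"api": "move_arm", "payload": {
  "plan": [
    [[0.9,0.03,0.1,0,0,0,0],[0.9,0.07,0.2,0,0,0,0],[0.9,0.1,0.3,0,0,0,0],[0.9,0.13,0.4,0,0,0,0],[0.9,0.13,0.4,0,0,0,0]]
  ]
}}

```text
clock: 4.18
ee_pos: [506.6, 67.3, 182.8]
eef_rot: [[-0.983, -0.003, 0.185], [-0.185, 0.0, -0.983], [0.003, -1.0, -0.001]]
wrist_force: [1.4, -0.9, 4.5]
opening: 23.4
```

```bash
python3 look.py 5
```

```text
t 4.18 pos [506.6  67.3 182.8] loc [-78.   31.3 182.8] F [ 1.3 -1.1  4.5] open 23.4
```

{"api": "move_arm", "payload": {
  "plan": [
    [[0.9,0.02,0.1,0,0,0,0],[0.9,0.04,0.2,0,0,0,0],[0.9,0.06,0.3,0,0,0,0],[0.9,0.07,0.4,0,0,0,0],[0.9,0.07,0.45,0,0,0,0],[0.9,0.07,0.45,0,0,0,0]]
  ]
}}

```text
clock: 4.73
ee_pos: [506.3, 67.2, 179.0]
eef_rot: [[-0.983, -0.003, 0.185], [-0.185, 0.001, -0.983], [0.002, -1.0, -0.001]]
wrist_force: [-1.1, -0.5, 9.7]
opening: 23.4
```

```bash
python3 look.py 6
python3 - <<'E'
from h import *
np.set_printoptions(precision=1,suppress=True,linewidth=200)
L=[]
for k in(4,6):
    L=loc(cloud(np.load(f"pics/side{k}.npz"))).reshape(-1,3)
    for nm,a in(("sock",(-82,-66,114,130)),("bolt",(-82,-66,94,102)),("cas",(-83,-66,72,88))):
        q=L[(L[:,0]>a[0])&(L[:,0]<a[1])&(L[:,1]>a[2])&(L[:,1]<a[3])&(L[:,2]>140)]
        print(k,nm,len(q),np.percentile(q[:,2],[50,80,90,95]))
E
```

```text
t 4.73 pos [506.3  67.2 179. ] loc [-78.3  31.3 179. ] F [-1.1 -0.3  9.7] open 23.4
4 sock 59 [286.5 298.3 302.1 303. ]
4 bolt 76 [479.7 518.1 524.  536.6]
4 cas 114 [314.8 379.5 406.8 526.3]
6 sock 61 [279.9 291.8 294.4 296. ]
6 bolt 74 [477.7 504.2 510.7 520. ]
6 cas 100 [299.3 348.9 401.7 523.9]
```

View pics/side6.png

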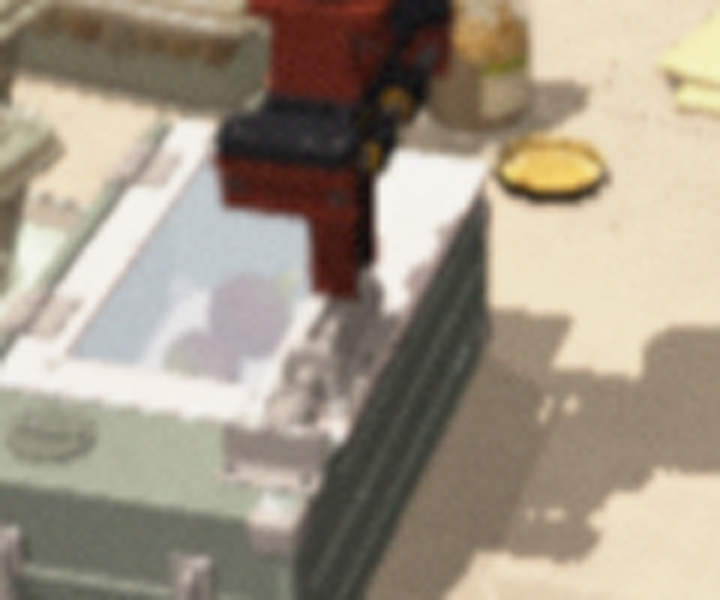

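The casing has sunk with the grip. Bolt end is near (290,385), the socket near (275,440). Now to compare bolt and socket heights.

Run:
```python
from h import *
np.set_printoptions(precision=1,suppress=True,linewidth=200)
for k in("side0","top0","side4","side6"):
    L=loc(cloud(np.load(f"pics/{k}.npz"))).reshape(-1,3)
    for nm,a in(("sock",(-83,-73,113,131)),("plate",(-98,-58,136,146)),("bolt",(-83,-73,92,99)),("cas",(-87,-69,74,90)),("deck",(-30,90,125,170))):
        q=L[(L[:,0]>a[0])&(L[:,0]<a[1])&(L[:,1]>a[2])&(L[:,1]<a[3])&(L[:,2]>120)&(L[:,2]<180)]
        print(k,nm,len(q),np.percentile(q[:,2],[50,70,80,90,95]))
```

```text
side0 sock 13 [157.9 158.4 159.4 159.8 160.5]
side0 plate 80 [148.7 153.5 154.9 156.3 158.1]
side0 bolt 12 [158.7 161.9 162.8 163.4 164. ]
side0 cas 48 [165.4 169.1 170.7 171.5 173.1]
side0 deck 373 [131.6 133.1 134.  135.  136.5]
top0 sock 31 [154.8 156.4 156.9 158.1 159.3]
top0 plate 64 [153.6 155.  155.6 156.  156.4]
top0 bolt 13 [158.4 161.  161.1 162.9 163.7]
top0 cas 43 [168.1 169.2 170.2 171.  171.1]
top0 deck 741 [129.9 131.3 132.2 133.3 134.5]
side4 sock 17 [157.5 158.8 159.4 159.7 160.2]
side4 plate 93 [147.2 152.1 154.1 156.6 157. ]
side4 bolt 11 [160.2 160.7 161.2 162.4 162.8]
side4 cas 49 [163.  168.2 170.2 171.9 172.8]
side4 deck 373 [131.7 133.1 134.  135.1 136.4]
side6 sock 13 [157.6 158.4 159.5 160.  160.9]
side6 plate 87 [145.8 151.3 154.7 156.2 156.8]
side6 bolt 10 [152.7 153.5 153.7 154.6 155.4]
side6 cas 41 [158.3 162.4 163.8 164.5 165.3]
side6 deck 362 [131.5 133.  134.1 135.3 136.3]
```

{"api": "move_arm", "payload": {
  "plan": [
    [[0.9,0.01,0.05,-0.2,0,0,0],[0.9,0.02,0.1,-0.4,0,0,0],[0.9,0.03,0.12,-0.6,0,0,0],[0.9,0.04,0.15,-0.8,0,0,0],[0.9,0.04,0.18,-1.0,0,0,0],[0.9,0.04,0.2,-1.0,0,0,0],[0.9,0.04,0.2,-1.0,0,0,0]]
  ]
}}

```text
clock: 5.37
ee_pos: [504.3, 77.2, 177.8]
eef_rot: [[-0.983, -0.002, 0.185], [-0.185, 0.001, -0.983], [0.002, -1.0, -0.001]]
wrist_force: [-2.0, -0.2, 11.3]
opening: 23.5
```

```bash
python3 look.py 7
```

```text
t 5.37 pos [504.3  77.2 177.8] loc [-78.4  41.4 177.8] F [-2.   0.2 11.3] open 23.5
```

View pics/side7.png

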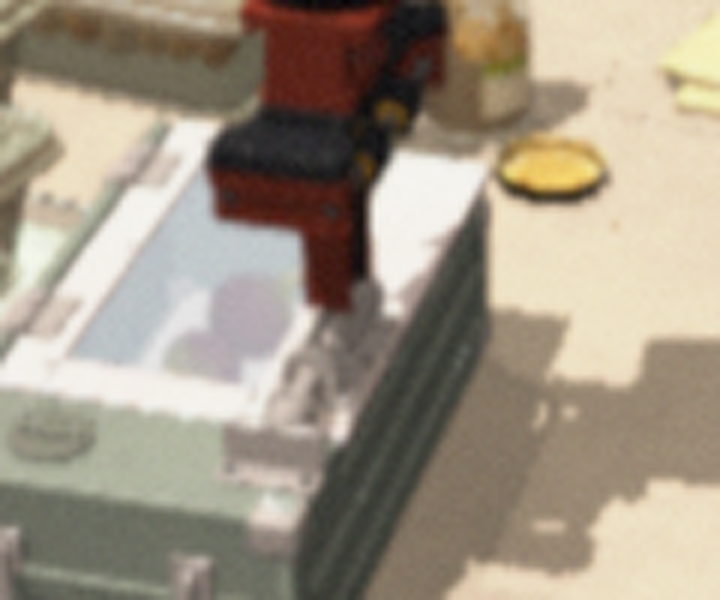

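{"api": "move_arm", "payload": {
  "plan": [
    [[0.9,0.05,0.1,0,0,0,0],[0.9,0.06,0.2,0,0,0,0],[0.9,0.06,0.2,-0.1,0,0,0],[0.9,0.06,0.2,-0.2,0,0,0],[0.9,0.06,0.2,-0.2,0,0,0]]
  ]
}}

```text
clock: 5.83
ee_pos: [503.8, 79.0, 176.8]
eef_rot: [[-0.983, -0.001, 0.185], [-0.185, 0.001, -0.983], [0.001, -1.0, -0.001]]
wrist_force: [-1.3, 0.0, 12.1]
opening: 23.5
```

```bash
python3 look.py 8
```

```text
t 5.83 pos [503.8  79.  176.8] loc [-78.6  43.4 176.8] F [-1.3  0.3 12.1] open 23.5
```

Good. Now probe forward 1 mm at a time.

{"api": "move_arm", "payload": {
  "plan": [
    [[0.9,0.02,0.08,-0.08,0,0,0],[0.9,0.02,0.08,-0.15,0,0,0],[0.9,0.02,0.08,-0.15,0,0,0]]
  ]
}}

```text
clock: 6.13
ee_pos: [503.6, 80.5, 176.9]
eef_rot: [[-0.983, -0.0, 0.185], [-0.185, 0.001, -0.983], [-0.0, -1.0, -0.001]]
wrist_force: [-1.5, -0.7, 10.6]
opening: 23.4
```

{"api": "move_arm", "payload": {
  "plan": [
    [[0.9,0,0.08,-0.08,0,0,0],[0.9,0,0.08,-0.15,0,0,0],[0.9,0,0.08,-0.15,0,0,0]]
  ]
}}

```text
clock: 6.38
ee_pos: [503.3, 81.9, 176.9]
eef_rot: [[-0.983, 0.0, 0.185], [-0.185, 0.0, -0.983], [-0.0, -1.0, -0.0]]
wrist_force: [-1.6, -0.9, 10.8]
opening: 23.7
```

```bash
python3 look.py 9
```

```text
t 6.38 pos [503.3  81.9 176.9] loc [-78.5  46.2 176.9] F [-1.7 -0.6 10.8] open 23.7
```

View pics/side9.png

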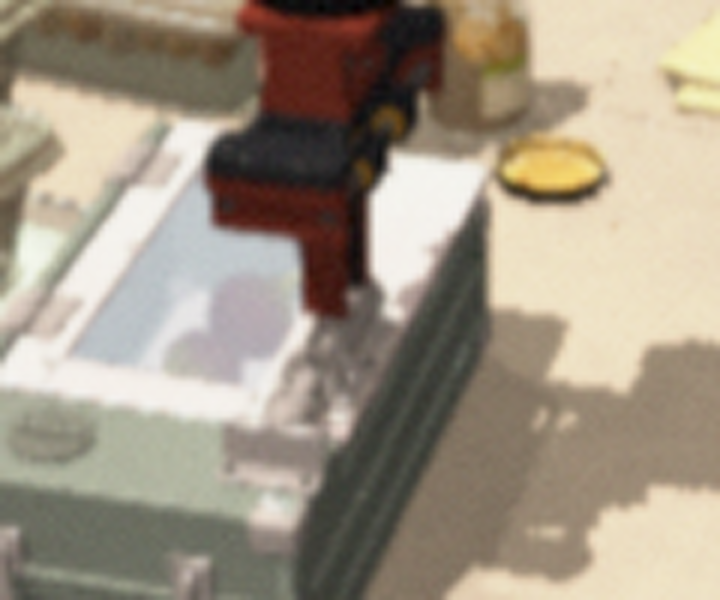

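The bolt end is close to the mouth (crop about 283,405) with no contact force yet. I'll keep probing.

{"api": "move_arm", "payload": {
  "plan": [
    [[0.9,0.03,0.08,-0.08,0,0,0],[0.9,0.03,0.08,-0.13,0,0,0],[0.9,0.03,0.08,-0.13,0,0,0]]
  ]
}}

```text
clock: 6.68
ee_pos: [503.1, 82.9, 176.9]
eef_rot: [[-0.983, 0.001, 0.185], [-0.185, 0.0, -0.983], [-0.001, -1.0, -0.0]]
wrist_force: [-0.8, -0.8, 10.0]
opening: 23.6
```

{"api": "move_arm", "payload": {
  "plan": [
    [[0.9,0,0.08,-0.08,0,0,0],[0.9,0,0.08,-0.13,0,0,0],[0.9,0,0.08,-0.13,0,0,0]]
  ]
}}

```text
clock: 6.93
ee_pos: [502.9, 84.0, 176.9]
eef_rot: [[-0.983, 0.001, 0.185], [-0.185, -0.0, -0.983], [-0.001, -1.0, 0.0]]
wrist_force: [-3.7, -2.4, 11.8]
opening: 23.4
```

```bash
python3 look.py 10
```

```text
t 6.93 pos [502.9  84.  176.9] loc [-78.5  48.5 176.9] F [-4.  -1.7 11.8] open 23.4
```

{"api": "move_arm", "payload": {
  "plan": [
    [[0.9,0.05,0.08,-0.08,0,0,0],[0.9,0.05,0.08,-0.13,0,0,0],[0.9,0.05,0.08,-0.13,0,0,0]]
  ]
}}

```text
clock: 7.23
ee_pos: [502.6, 85.1, 176.9]
eef_rot: [[-0.983, 0.002, 0.185], [-0.185, -0.0, -0.983], [-0.002, -1.0, 0.001]]
wrist_force: [0.2, -1.6, 10.3]
opening: 23.5
```

```bash
python3 look.py 11
```

```text
t 7.23 pos [502.6  85.1 176.9] loc [-78.6  49.6 176.9] F [-0.2 -1.6 10.3] open 23.5
```

View pics/side11.png

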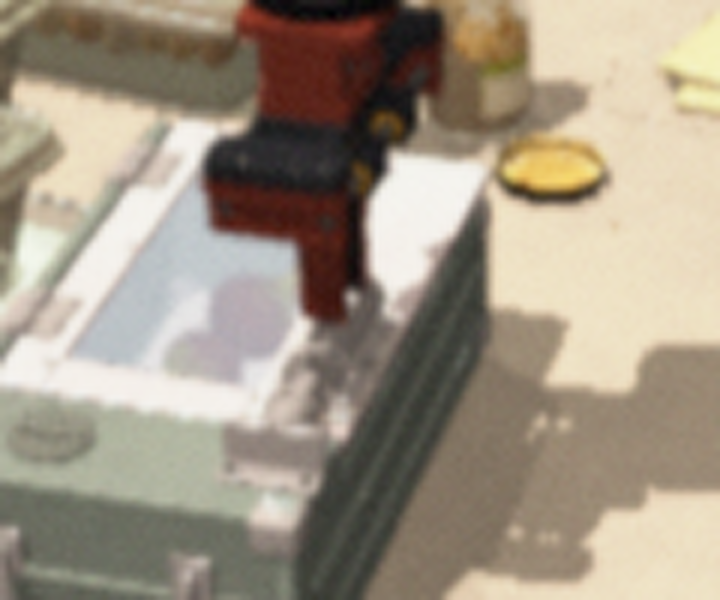

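{"api": "move_arm", "payload": {
  "plan": [
    [[0.9,0.02,0.08,-0.08,0,0,0],[0.9,0.02,0.08,-0.13,0,0,0],[0.9,0.02,0.08,-0.13,0,0,0]]
  ]
}}

```text
clock: 7.53
ee_pos: [502.4, 86.2, 176.9]
eef_rot: [[-0.983, 0.003, 0.185], [-0.185, -0.001, -0.983], [-0.002, -1.0, 0.001]]
wrist_force: [-1.0, -1.0, 9.6]
opening: 23.6
```

{"api": "move_arm", "payload": {
  "plan": [
    [[0.9,0.02,0.08,-0.08,0,0,0],[0.9,0.02,0.08,-0.13,0,0,0],[0.9,0.02,0.08,-0.13,0,0,0]]
  ]
}}

```text
clock: 7.78
ee_pos: [502.2, 87.3, 176.8]
eef_rot: [[-0.983, 0.003, 0.185], [-0.185, -0.001, -0.983], [-0.003, -1.0, 0.001]]
wrist_force: [-0.4, -2.2, 11.4]
opening: 23.5
```

```bash
python3 look.py 12
python3 - <<'E'
from h import *
np.set_printoptions(precision=1,suppress=True,linewidth=200)
L=loc(cloud(np.load("pics/side12.npz"))).reshape(-1,3)
for nm,a in(("sock",(-83,-73,113,131)),("bolt",(-83,-73,92,105)),("cas",(-87,-69,74,90))):
        q=L[(L[:,0]>a[0])&(L[:,0]<a[1])&(L[:,1]>a[2])&(L[:,1]<a[3])&(L[:,2]>120)&(L[:,2]<180)]
        print(nm,len(q),np.percentile(q[:,2],[50,70,80,90,95]))
E
```

```text
t 7.78 pos [502.2  87.3 176.8] loc [-78.6  51.8 176.8] F [-0.8 -2.1 11.4] open 23.5
sock 15 [157.2 157.8 158.7 159.1 159.9]
bolt 11 [152.5 154.1 154.8 155.4 155.4]
cas 49 [155.3 160.3 161.2 162.  164. ]
```

{"api": "move_arm", "payload": {
  "plan": [
    [[0.9,0.02,0.08,-0.08,0,0,0],[0.9,0.02,0.08,-0.15,0,0,0],[0.9,0.02,0.08,-0.2,0,0,0],[0.9,0.02,0.08,-0.2,0,0,0]]
  ]
}}

```text
clock: 8.17
ee_pos: [501.8, 89.1, 176.8]
eef_rot: [[-0.983, 0.004, 0.185], [-0.185, -0.001, -0.983], [-0.003, -1.0, 0.002]]
wrist_force: [-1.8, -1.0, 10.5]
opening: 23.7
```

```bash
python3 look.py 13
```

```text
t 8.17 pos [501.8  89.1 176.8] loc [-78.6  53.6 176.8] F [-2.  -0.7 10.5] open 23.7
```

View pics/side13.png

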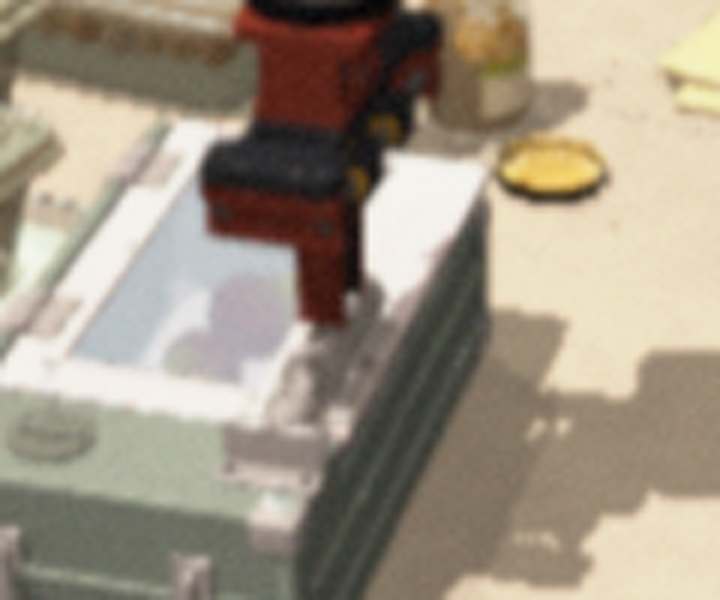

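The grip has moved 22 mm with only light friction, so the bolt has entered the socket. I'll continue gently towards its closed end.

{"api": "move_arm", "payload": {
  "plan": [
    [[0.9,0.03,0.08,-0.08,0,0,0],[0.9,0.03,0.08,-0.16,0,0,0],[0.9,0.03,0.08,-0.24,0,0,0],[0.9,0.03,0.08,-0.32,0,0,0],[0.9,0.03,0.08,-0.32,0,0,0]]
  ]
}}

```text
clock: 8.63
ee_pos: [501.2, 92.2, 176.8]
eef_rot: [[-0.983, 0.004, 0.185], [-0.185, -0.001, -0.983], [-0.004, -1.0, 0.002]]
wrist_force: [-2.3, -0.5, 10.5]
opening: 23.3
```

{"api": "move_arm", "payload": {
  "plan": [
    [[0.9,0.03,0.08,-0.08,0,0,0],[0.9,0.03,0.08,-0.16,0,0,0],[0.9,0.03,0.08,-0.24,0,0,0],[0.9,0.03,0.08,-0.3,0,0,0],[0.9,0.03,0.08,-0.3,0,0,0]]
  ]
}}

```text
clock: 9.05
ee_pos: [500.6, 95.0, 176.8]
eef_rot: [[-0.983, 0.005, 0.185], [-0.185, -0.001, -0.983], [-0.005, -1.0, 0.002]]
wrist_force: [-2.3, -0.1, 11.3]
opening: 23.7
```

```bash
python3 look.py 14
```

```text
t 9.05 pos [500.6  95.  176.8] loc [-78.7  59.6 176.8] F [-2.2  0.3 11.3] open 23.7
```

{"api": "move_arm", "payload": {
  "plan": [
    [[0.9,0.03,0.08,-0.08,0,0,0],[0.9,0.03,0.08,-0.16,0,0,0],[0.9,0.03,0.08,-0.2,0,0,0],[0.9,0.03,0.08,-0.2,0,0,0]]
  ]
}}

```text
clock: 9.43
ee_pos: [500.2, 96.8, 176.8]
eef_rot: [[-0.983, 0.006, 0.185], [-0.185, -0.001, -0.983], [-0.005, -1.0, 0.002]]
wrist_force: [-1.2, -1.8, 10.9]
opening: 23.4
```

{"api": "move_arm", "payload": {
  "plan": [
    [[0.9,0.03,0.08,-0.06,0,0,0],[0.9,0.03,0.08,-0.12,0,0,0],[0.9,0.03,0.08,-0.15,0,0,0],[0.9,0.03,0.08,-0.15,0,0,0]]
  ]
}}

```text
clock: 9.77
ee_pos: [500.0, 98.2, 176.8]
eef_rot: [[-0.983, 0.006, 0.185], [-0.185, -0.001, -0.983], [-0.006, -1.0, 0.003]]
wrist_force: [-1.3, -2.0, 10.8]
opening: 23.8
```

{"api": "move_arm", "payload": {
  "plan": [
    [[0.9,0.03,0.08,-0.06,0,0,0],[0.9,0.03,0.08,-0.12,0,0,0],[0.9,0.03,0.08,-0.15,0,0,0],[0.9,0.03,0.08,-0.15,0,0,0]]
  ]
}}

```text
clock: 10.1
ee_pos: [499.7, 99.5, 176.8]
eef_rot: [[-0.983, 0.007, 0.185], [-0.185, -0.001, -0.983], [-0.007, -1.0, 0.003]]
wrist_force: [-1.9, -1.7, 9.4]
opening: 23.5
```

```bash
python3 look.py 15
```

```text
t 10.1 pos [499.7  99.5 176.8] loc [-78.8  64.3 176.8] F [-2.2 -1.3  9.4] open 23.5
```

View pics/side15.png

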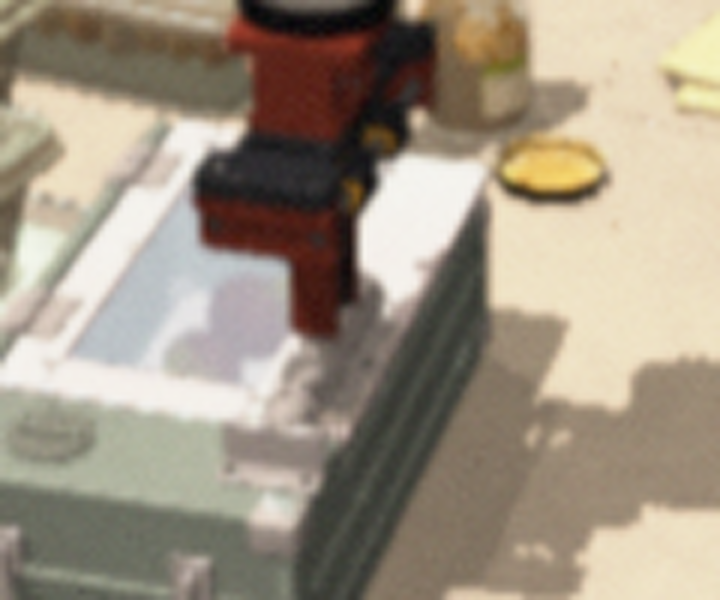

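{"api": "move_arm", "payload": {
  "plan": [
    [[0.9,0.03,0.08,-0.05,0,0,0],[0.9,0.03,0.08,-0.1,0,0,0],[0.9,0.03,0.08,-0.1,0,0,0]]
  ]
}}

```text
clock: 10.4
ee_pos: [499.5, 100.4, 176.8]
eef_rot: [[-0.983, 0.008, 0.185], [-0.185, -0.002, -0.983], [-0.007, -1.0, 0.003]]
wrist_force: [-1.4, -1.3, 10.7]
opening: 23.6
```

{"api": "move_arm", "payload": {
  "plan": [
    [[0.9,0.03,0.08,-0.05,0,0,0],[0.9,0.03,0.08,-0.1,0,0,0],[0.9,0.03,0.08,-0.1,0,0,0]]
  ]
}}

```text
clock: 10.65
ee_pos: [499.4, 100.9, 176.8]
eef_rot: [[-0.983, 0.009, 0.185], [-0.185, -0.002, -0.983], [-0.008, -1.0, 0.004]]
wrist_force: [-2.0, -3.1, 11.0]
opening: 23.7
```

{"api": "move_arm", "payload": {
  "plan": [
    [[0.9,0.03,0.08,-0.05,0,0,0],[0.9,0.03,0.08,-0.1,0,0,0],[0.9,0.03,0.08,-0.1,0,0,0]]
  ]
}}

```text
clock: 10.9
ee_pos: [499.3, 100.9, 176.8]
eef_rot: [[-0.983, 0.009, 0.186], [-0.186, -0.004, -0.983], [-0.009, -1.0, 0.005]]
wrist_force: [0.1, -5.7, 10.9]
opening: 23.9
```

```bash
python3 look.py 16
```

```text
t 10.9 pos [499.3 100.9 176.8] loc [-78.8  65.7 176.8] F [-0.9 -5.7 10.9] open 23.9
```

The bolt bottomed: at y=65.7, 34.4 mm from the start, with 5.7 N of resistance. That fits a start throw of about 5.6 mm. Next I'll ease the grip for swivel and start the turn.

```bash
python3 -c "
from h import *;from rig import r
s=r.sense();go(s,s['ee_pos'])"
```

```text
cm [0. 0. 0.] rot [-0.31 -0.01 -0.49]
```

{"api": "move_arm", "payload": {
  "plan": [
    [[0.9,0.18,0.06,0,0,0,0.1],[0.9,0.37,0.07,0,0,0,0.2],[0.9,0.55,0.08,0,0,0,0.3],[0.9,0.73,0.1,0,0,0,0.4],[0.9,0.73,0.1,0,0,0,0.4]]
  ],
  "newtons": 25
}}

```text
clock: 11.37
ee_pos: [493.9, 99.7, 176.5]
eef_rot: [[-0.982, 0.021, 0.186], [-0.186, -0.002, -0.983], [-0.02, -1.0, 0.006]]
wrist_force: [4.2, -0.5, 4.2]
opening: 24.0
```

```bash
python3 look.py 17;python3 -c "
from h import *;from rig import r
s=r.sense();go(s,s['ee_pos'])"
```

```text
t 11.37 pos [493.9  99.7 176.5] loc [-84.4  65.5 176.5] F [ 4.1 -1.3  4.2] open 24.0
cm [0. 0. 0.] rot [-0.33  0.01 -1.13]
```

View pics/side17.png

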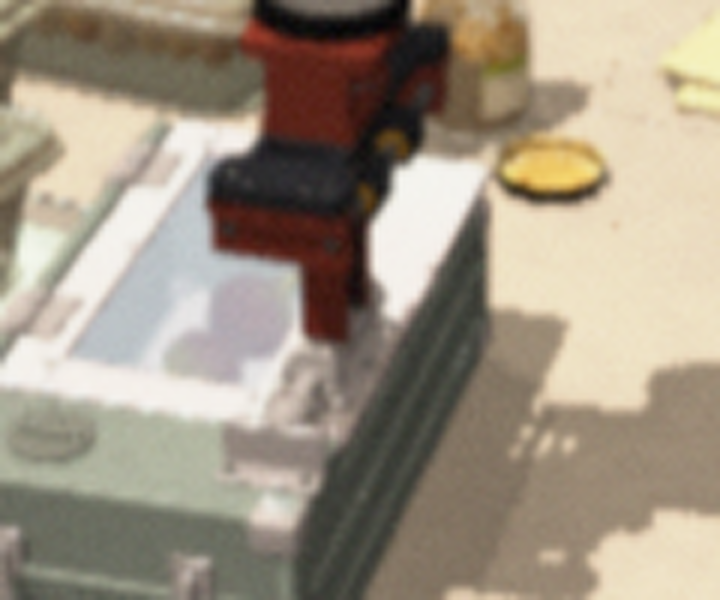

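{"api": "move_arm", "payload": {
  "plan": [
    [[0.9,0.27,0.04,0,0,0,-0.4],[0.9,0.5,0.09,0,0,0,-0.8],[0.9,0.7,0.15,0,0,0,-1.1],[0.9,0.92,0.22,0,0,0,-1.1],[0.9,1.12,0.3,0,0,0,-1.1],[0.9,1.12,0.3,0,0,0,-1.1]]
  ]
}}

```text
clock: 11.92
ee_pos: [484.0, 97.7, 174.0]
eef_rot: [[-0.983, 0.004, 0.186], [-0.186, -0.005, -0.983], [-0.003, -1.0, 0.006]]
wrist_force: [1.8, -0.7, 7.0]
opening: 23.7
```

```bash
python3 look.py 18;python3 -c "
from h import *;from rig import r
s=r.sense();go(s,s['ee_pos'])"
```

```text
t 11.92 pos [484.   97.7 174. ] loc [-94.5  65.4 174. ] F [ 1.7 -1.   7. ] open 23.7
cm [0. 0. 0.] rot [-0.34  0.   -0.18]
```

View pics/side18.png

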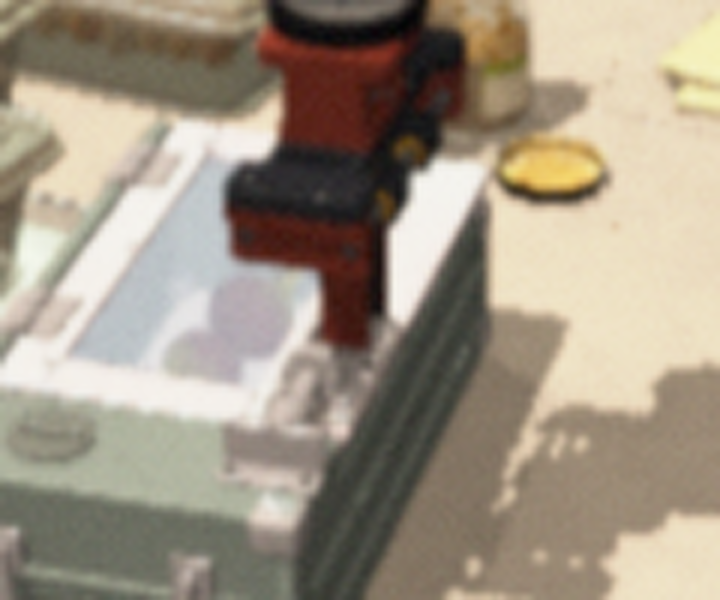

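{"api": "move_arm", "payload": {
  "plan": [
    [[0.9,0.34,0.18,0,0,0,0],[0.9,0.59,0.33,0,0,0,-0.2],[0.9,0.84,0.49,0,0,0,-0.2],[0.9,1.08,0.67,0,0,0,-0.2],[0.9,1.3,0.87,0,0,0,-0.2],[0.9,1.42,0.98,0,0,0,-0.2],[0.9,1.42,0.98,0,0,0,-0.2]]
  ]
}}

```text
clock: 12.55
ee_pos: [469.5, 94.8, 164.2]
eef_rot: [[-0.983, -0.0, 0.186], [-0.186, -0.006, -0.983], [0.001, -1.0, 0.006]]
wrist_force: [-1.5, -1.6, 8.4]
opening: 23.2
```

```bash
python3 look.py 19;python3 -c "
from h import *;from rig import r
s=r.sense();go(s,s['ee_pos'])"
```

```text
t 12.55 pos [469.5  94.8 164.2] loc [-109.3   65.2  164.2] F [-1.8 -1.3  8.4] open 23.2
cm [0. 0. 0.] rot [-0.36  0.    0.09]
```

{"api": "move_arm", "payload": {
  "plan": [
    [[0.9,0.2,0.3,0,0,0,0],[0.9,0.38,0.54,0,0,0,0],[0.9,0.54,0.8,0,0,0,0],[0.9,0.68,1.05,0,0,0,0],[0.9,0.81,1.32,0,0,0,0],[0.9,0.88,1.52,0,0,0,0],[0.9,0.88,1.52,0,0,0,0]]
  ]
}}

```text
clock: 13.18
ee_pos: [458.8, 92.5, 148.4]
eef_rot: [[-0.983, -0.004, 0.186], [-0.186, -0.007, -0.983], [0.006, -1.0, 0.006]]
wrist_force: [-3.5, -2.7, 4.2]
opening: 23.6
```

```bash
python3 look.py 20;python3 -c "
from h import *;from rig import r
s=r.sense();go(s,s['ee_pos'])"
```

```text
t 13.18 pos [458.8  92.5 148.4] loc [-120.2   65.   148.4] F [-3.9 -2.   4.2] open 23.6
cm [0. 0. 0.] rot [-0.37  0.    0.33]
```

View pics/side20.png

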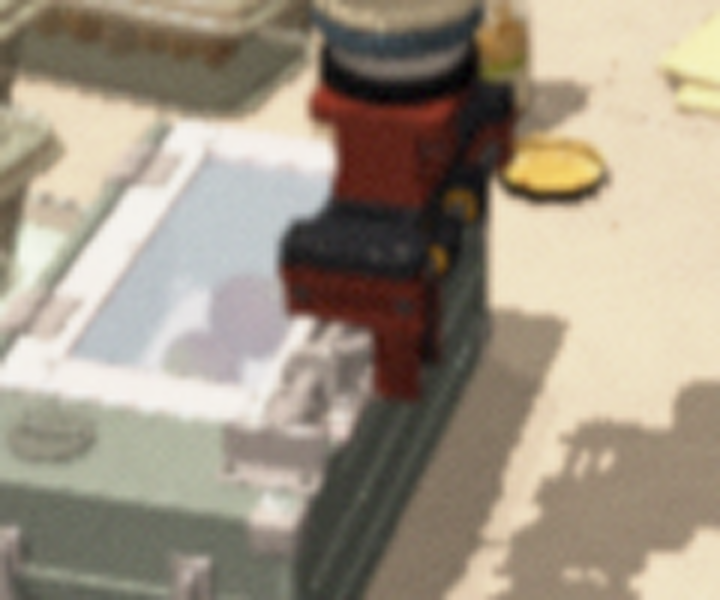

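{"api": "move_arm", "payload": {
  "plan": [
    [[0.9,0.09,0.3,0,0,0,0],[0.9,0.15,0.55,0,0,0,0.2],[0.9,0.18,0.8,0,0,0,0.3],[0.9,0.2,1.0,0,0,0,0.3],[0.9,0.2,1.15,0,0,0,0.3],[0.9,0.2,1.15,0,0,0,0.3]]
  ]
}}

```text
clock: 13.73
ee_pos: [455.0, 91.7, 136.2]
eef_rot: [[-0.983, -0.003, 0.186], [-0.186, -0.007, -0.983], [0.004, -1.0, 0.006]]
wrist_force: [-3.2, -2.4, 2.8]
opening: 24.0
```

```bash
python3 look.py 21;python3 -c "
from h import *;from rig import r
s=r.sense();go(s,s['ee_pos'])"
```

```text
t 13.73 pos [455.   91.7 136.2] loc [-124.1   64.9  136.2] F [-3.6 -1.7  2.8] open 24.0
cm [0. 0. 0.] rot [-0.37  0.    0.25]
```

View pics/side21.png

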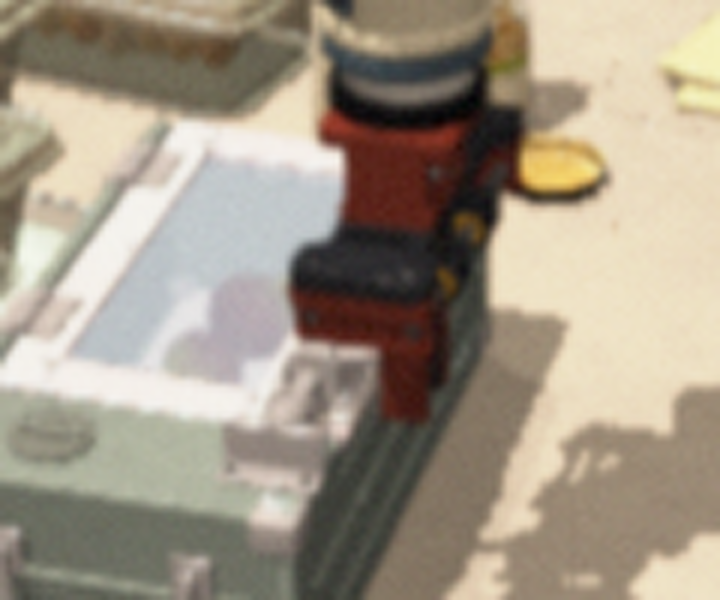

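Run:
```python
from h import *
np.set_printoptions(precision=1,suppress=True,linewidth=200)
c=np.load("pics/side21.npz");W=loc(cloud(c))
f=lambda x,y:(int(round(214+x/6)),int(round(162+y/6)))
for p in[(300,300),(300,325),(310,330),(340,335),(375,340),(390,350),(410,345),(395,410),(420,410),(405,380),(300,390),(330,380),(365,365),(350,400),(340,425)]:
    u,v=f(*p); print(p,np.nanmedian(W[v-1:v+2,u-1:u+2].reshape(-1,3),axis=0))
```

```text
(300, 300) [-98.1 152.1 233.5]
(300, 325) [-95.2 146.4 215.5]
(310, 330) [-101.   145.8  213.8]
(340, 335) [-115.7  144.2  211. ]
(375, 340) [-126.8  142.3  209.4]
(390, 350) [-136.8  145.7  210. ]
(410, 345) [-144.1  144.   210.9]
(395, 410) [-122.3   87.5  136. ]
(420, 410) [-134.    82.1  137.4]
(405, 380) [-128.1   84.8  152.7]
(300, 390) [-81.4 111.9 155.6]
(330, 380) [-89.7  88.4 148.8]
(365, 365) [-95.8  49.8 133.8]
(350, 400) [-96.3  82.8 132.8]
(340, 425) [-97.1  92.4 125.7]
```

The gripper body is at z≥209, well clear of the casing (about 160). Now the last bit down until it seats.

{"api": "move_arm", "payload": {
  "plan": [
    [[0.9,0.02,0.1,0,0,0,0],[0.9,0.02,0.18,0,0,0,0],[0.9,0.02,0.22,0,0,0,0],[0.9,0.02,0.22,0,0,0,0]]
  ]
}}

```text
clock: 14.12
ee_pos: [454.6, 91.6, 133.9]
eef_rot: [[-0.983, -0.004, 0.186], [-0.186, -0.007, -0.983], [0.005, -1.0, 0.006]]
wrist_force: [-2.5, -2.0, 5.0]
opening: 23.5
```

```bash
python3 look.py 22
```

```text
t 14.12 pos [454.6  91.6 133.9] loc [-124.5   64.9  133.9] F [-2.9 -1.5  5. ] open 23.5
```

{"api": "move_arm", "payload": {
  "plan": [
    [[0.9,0,0.07,0,0,0,0],[0.9,0,0.12,0,0,0,0],[0.9,0,0.12,0,0,0,0]]
  ]
}}

```text
clock: 14.42
ee_pos: [454.5, 91.6, 132.7]
eef_rot: [[-0.983, -0.004, 0.186], [-0.186, -0.007, -0.983], [0.005, -1.0, 0.006]]
wrist_force: [-2.4, -1.0, 4.2]
opening: 23.3
```

{"api": "move_arm", "payload": {
  "plan": [
    [[0.9,0,0.07,0,0,0,0],[0.9,0,0.12,0,0,0,0],[0.9,0,0.12,0,0,0,0]]
  ]
}}

```text
clock: 14.67
ee_pos: [454.3, 91.6, 131.4]
eef_rot: [[-0.983, -0.004, 0.186], [-0.186, -0.007, -0.983], [0.005, -1.0, 0.006]]
wrist_force: [-2.5, -1.3, 4.4]
opening: 23.7
```

```bash
python3 look.py 23
```

```text
t 14.67 pos [454.3  91.6 131.4] loc [-124.8   64.9  131.4] F [-2.7 -0.8  4.4] open 23.7
```

View pics/side23.png

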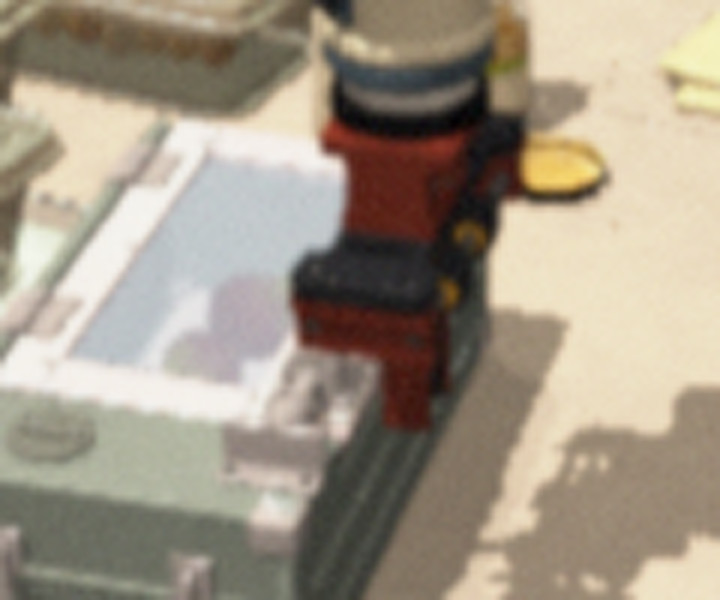

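{"api": "move_arm", "payload": {
  "plan": [
    [[0.9,0,0.07,0,0,0,0],[0.9,0,0.12,0,0,0,0],[0.9,0,0.12,0,0,0,0]]
  ],
  "newtons": 40
}}

```text
clock: 14.97
ee_pos: [454.2, 91.6, 130.3]
eef_rot: [[-0.983, -0.004, 0.186], [-0.186, -0.007, -0.983], [0.005, -1.0, 0.006]]
wrist_force: [-3.8, -1.1, 6.9]
opening: 23.8
```

{"api": "move_arm", "payload": {
  "plan": [
    [[0.9,0,0.07,0,0,0,0],[0.9,0,0.12,0,0,0,0],[0.9,0,0.12,0,0,0,0]]
  ]
}}

```text
clock: 15.22
ee_pos: [454.2, 91.6, 129.2]
eef_rot: [[-0.983, -0.004, 0.186], [-0.186, -0.007, -0.983], [0.006, -1.0, 0.006]]
wrist_force: [-3.4, -1.3, 7.1]
opening: 23.2
```

```bash
python3 look.py 24;  python3 - <<'E'
from h import *
T=np.load("pics/top0.npz")
from rig import r
c=r.camera("top");np.savez("pics/top24.npz",**c)
a=c["pixels"][175:255,170:270,::-1];cv2.imwrite("pics/top24.png",cv2.resize(a,None,fx=7,fy=7,interpolation=cv2.INTER_CUBIC))
E
```

```text
t 15.22 pos [454.2  91.6 129.2] loc [-124.9   64.9  129.2] F [-3.6 -0.6  7.1] open 23.2
```

View pics/top24.png

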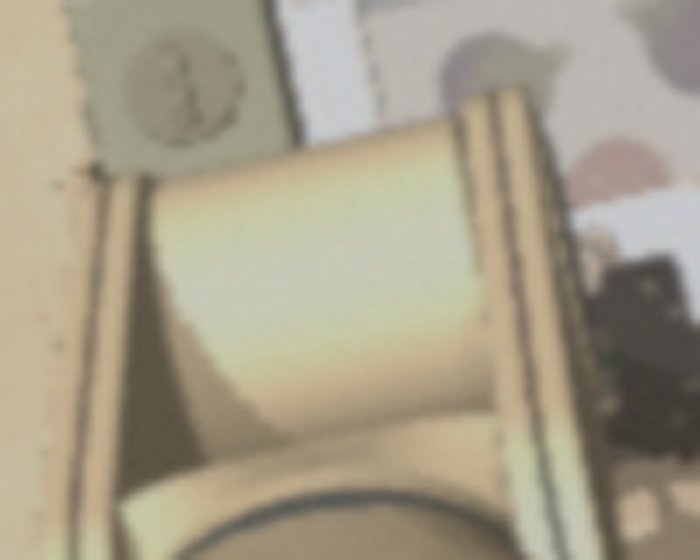

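Run:
```python
from h import *
np.set_printoptions(precision=1,suppress=True,linewidth=200)
for k in(12,17,20,22,24):
  L=loc(cloud(np.load(f"pics/side{k}.npz"))).reshape(-1,3)
  for nm,a in(("cas",(-87,-69,74,90)),("lid",(-60,80,70,95)),("lidfr",(-98,-90,75,100))):
        q=L[(L[:,0]>a[0])&(L[:,0]<a[1])&(L[:,1]>a[2])&(L[:,1]<a[3])&(L[:,2]>115)&(L[:,2]<180)]
        print(k,nm,len(q),np.percentile(q[:,2],[20,50,80,90]))
```

```text
12 cas 49 [141.5 155.3 161.2 162. ]
12 lid 177 [126.9 129.  130.8 132.2]
12 lidfr 29 [124.9 132.5 138.2 144.1]
17 cas 54 [150.3 158.7 165.8 174.4]
17 lid 179 [126.7 128.6 131.  132. ]
17 lidfr 33 [126.8 135.  158.4 176. ]
20 cas 44 [143.2 154.7 160.6 162.9]
20 lid 181 [127.  129.  130.7 131.4]
20 lidfr 32 [124.6 131.1 136.9 147.9]
22 cas 43 [141.7 153.2 160.7 161.4]
22 lid 187 [126.9 128.9 130.8 131.9]
22 lidfr 28 [126.6 132.  139.6 148.8]
24 cas 31 [144.5 152.8 156.7 159.6]
24 lid 178 [126.9 129.  130.4 131.9]
24 lidfr 27 [126.6 131.4 139.3 144.3]
```

View pics/side24.png

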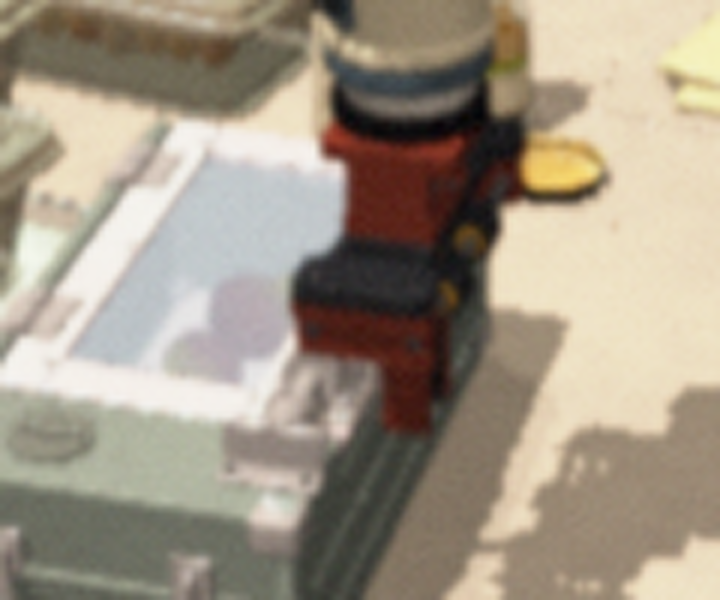

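The lid is steady at its level. The finger force levelled off at about 7 N, so either the handle has seated or the fingers are slipping. I'll release, back off and look.

{"api": "move_arm", "payload": {
  "plan": [
    [[0.5,0,0,0,0,0,0],[0.5,0,0,0,0,0,0],[0.5,0,0,0,0,0,0],[0.5,0,0,0,0,0,0]]
  ],
  "newtons": 20
}}

```text
clock: 15.65
ee_pos: [454.4, 91.6, 129.1]
eef_rot: [[-0.983, -0.004, 0.186], [-0.186, -0.007, -0.983], [0.005, -1.0, 0.006]]
wrist_force: [0.6, 0.8, -0.3]
opening: 43.2
```

{"api": "move_arm", "payload": {
  "plan": [
    [[0.5,0,-1,0,0,0,0],[0.5,0,-3,0,0,0,0],[0.5,0,-6,0,0,0,0],[0.5,0,-8,0,0,0,0],[0.5,0,-8,3,0,0,0],[0.5,0,-8,6,0,0,0],[0.5,0,-8,9.5,0,0,0],[0.5,0,-8,13,0,0,0]]
  ]
}}

```text
clock: 16.32
ee_pos: [479.2, -36.6, 211.0]
eef_rot: [[-0.982, -0.003, 0.187], [-0.187, -0.007, -0.982], [0.004, -1.0, 0.007]]
wrist_force: [-0.3, 0.8, -0.6]
opening: 44.0
```

```bash
python3 look.py 25;  python3 - <<'E'
from h import *
from rig import r
c=r.camera("top");np.savez("pics/top25.npz",**c)
a=c["pixels"][175:255,170:270,::-1];cv2.imwrite("pics/top25.png",cv2.resize(a,None,fx=7,fy=7,interpolation=cv2.INTER_CUBIC))
E
```

```text
t 16.32 pos [479.2 -36.6 211. ] loc [-124.2  -65.7  211. ] F [-0.1  0.9 -0.6] open 44.0
```

View pics/side25.png

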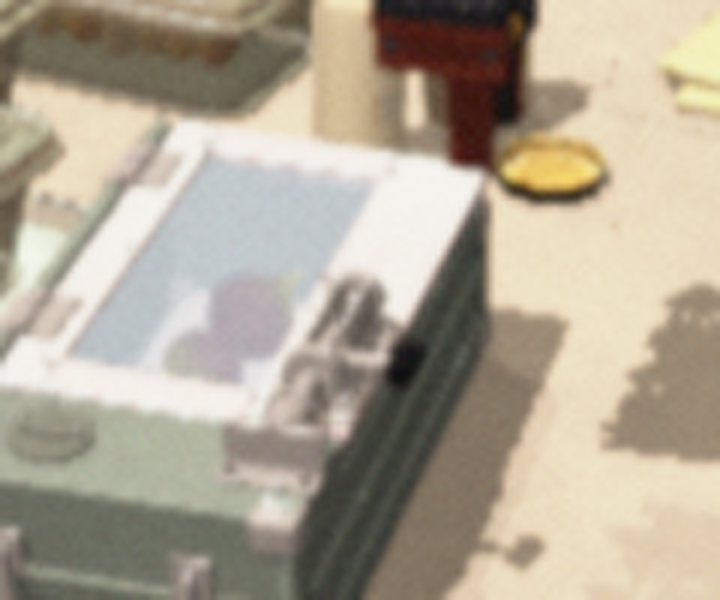

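View pics/top25.png

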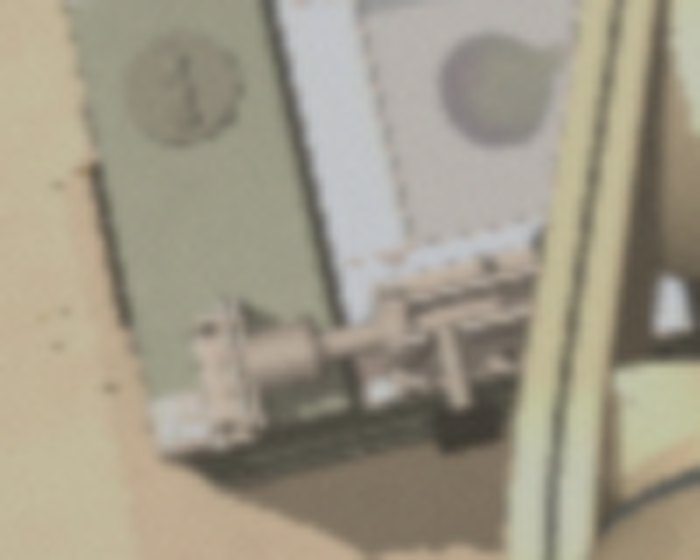

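The handle is down: black grip at side crop (405,362) and top crop (470,425), and the bolt spans into the socket. Measuring the grip height to confirm the angle.

Run:
```python
from h import *
np.set_printoptions(precision=1,suppress=True)
S=np.load("pics/side25.npz");T=np.load("pics/top25.npz")
for n,c,(x0,x1,y0,y1) in(("s",S,(270,292,212,232)),("t",T,(225,247,225,245))):
    g=c["pixels"].max(2)[y0:y1,x0:x1]; print(n,g.min());
    for row in g: print(" ".join(f"{v:3d}" for v in row))
W=tri([T,S],[(237.1,235.7),(281.5,222.3)]);print(loc(W[0]),W[1])
for c in(T,S):
    L=loc(cloud(c)).reshape(-1,3);dk=c["pixels"].reshape(-1,3).max(1)<60
    q=L[dk&(L[:,0]>-135)&(L[:,0]<-102)&(L[:,1]>45)&(L[:,1]<85)&(L[:,2]>115)];print(len(q),np.median(q,0),np.percentile(q,[5,95],axis=0))
    q=L[(L[:,0]>-83)&(L[:,0]<-73)&(L[:,1]>92)&(L[:,1]<105)&(L[:,2]>120)&(L[:,2]<180)];print('bolt',np.percentile(q[:,2],[50,80,90]))
```

```text
s 16
110 139 185 179 127 105 118 151 214 240 243 244 239 200 122  83  69  64  63  73  79  72
117 146 181 148 112 104 113 170 226 241 244 242 230 160  92  79  65  59  63  72  74  67
131 160 164 121 101  91 113 157 200 229 239 237 197 122  80  73  64  64  73  79  69  60
154 174 141 104  94  90 110 133 159 185 216 215 153  89  76  67  63  68  78  77  66  58
178 158 120 102  92  98 107 125 155 155 167 163 111  74  72  60  63  68  78  73  61  64
173 134 109 100  97 108 118 141 175 163 139 109  77  70  65  61  67  79  75  70  62  65
155 132 109  95 103 114 133 172 186 152 107  73  55  57  59  63  70  77  71  65  64  65
157 145 123 110 116 115 139 182 177 117  70  46  39  42  44  61  74  73  67  65  71  82
173 172 168 160 160 157 171 196 159  86  41  31  27  30  36  62  79  69  60  64  80  91
156 169 195 203 207 209 211 211 164  82  34  28  23  24  38  68  72  63  65  70  85  82
139 137 171 181 185 198 195 185 130  59  29  26  22  28  53  75  66  67  62  77  95  78
121 112 126 133 144 158 149 132  81  33  23  20  23  39  67  72  63  64  67  82  79  68
119 104 114 114 122 136 123 103  59  25
[... 1900 characters left out ...]
5
108 113 119 120 122 123 122 108  87  85  92 102 114 116 119 123 126 136 159 186 194 194
123 125 126 126 127 126 125 123 116 118 118 121 126 127 127 127 130 140 167 186 194 194
129 128 126 128 127 128 126 127 125 125 124 127 126 127 128 128 129 148 173 189 194 192
128 129 129 128 128 128 127 127 124 125 125 125 125 127 126 127 132 149 175 188 195 193
129 127 129 127 128 127 127 126 127 126 126 124 125 125 126 127 132 150 177 191 194 193
127 126 128 128 128 127 127 126 127 126 126 126 125 127 126 126 131 153 182 193 194 191
[-120.2   64.3  148.7] [array([-0. , -0.1]), array([0., 0.])]
  return _methods._mean(a, axis=axis, dtype=dtype,
  ret = um.true_divide(
Traceback (most recent call last):
IndexError: index -1 is out of bounds for axis 0 with size 0
```

The triangulated grip is at (-120, 64, 149) in carrier axes, against a bolt axis near 145-147. That puts it level within the camera error, but not conclusively. I'll check with a light press on top of the grip, fingers closed.

```bash
python3 -c "
from h import *;from rig import r
s=r.sense();p=C+Rz@np.array([-121,64.5,0]);p[2]=185;go(s,p)"
```

```text
cm [ -0.23   2.49 -13.3 ] rot [-0.44 -0.23  0.19]
```

{"api": "move_arm", "payload": {
  "plan": [
    [[0.7,0,0,-3,0,0,0],[0.9,-0.2,0,-6,0,0,0],[1,-0.2,0,-9,0,0,0],[1,-0.2,0,-11.5,0,0,0],[1,-0.2,0.6,-13.3,0,0,0],[1,-0.2,1.6,-13.3,0,0,0],[1,-0.2,2.5,-13.3,0,0,0],[1,-0.2,2.5,-13.3,0,0,0]]
  ]
}}

```text
clock: 17.08
ee_pos: [456.5, 91.5, 183.3]
eef_rot: [[-0.983, -0.005, 0.182], [-0.182, -0.009, -0.983], [0.006, -1.0, 0.008]]
wrist_force: [-0.6, 0.0, 0.6]
opening: 0.7
```

```bash
python3 look.py 26
```

```text
t 17.08 pos [456.5  91.5 183.3] loc [-122.6   64.4  183.3] F [-0.6  0.1  0.6] open 0.7
```

View pics/side26.png

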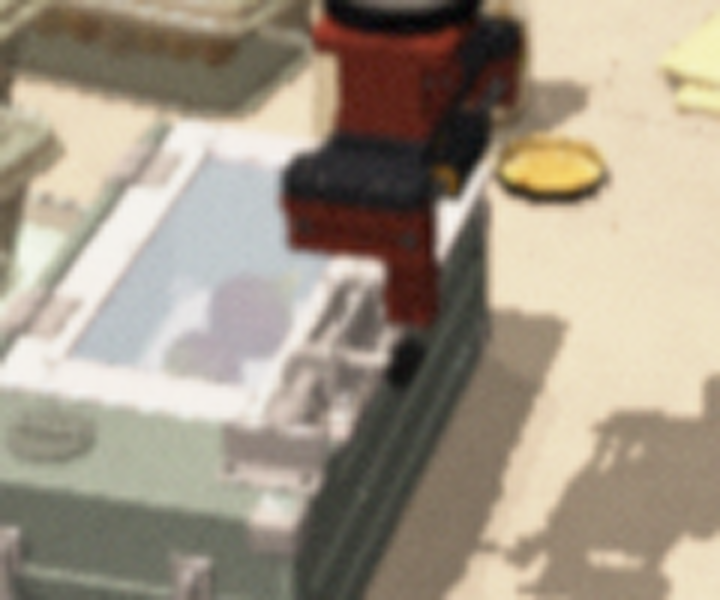

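The closed fingers (crop 412,320) are right above the black grip (405,360). Lowering slowly.

{"api": "move_arm", "payload": {
  "plan": [
    [[1,0,0.5,0,0,0,0],[1,0,1,0,0,0,0],[1,0,1.5,0,0,0,0],[1,0,1.5,0,0,0,0]]
  ]
}}

```text
clock: 17.47
ee_pos: [456.4, 90.5, 168.0]
eef_rot: [[-0.984, -0.006, 0.181], [-0.181, -0.009, -0.984], [0.007, -1.0, 0.008]]
wrist_force: [-0.7, -0.2, 0.6]
opening: 0.3
```

{"api": "move_arm", "payload": {
  "plan": [
    [[1,0,0.1,0,0,0,0],[1,0,0.2,0,0,0,0],[1,0,0.2,0,0,0,0]]
  ]
}}

```text
clock: 17.72
ee_pos: [456.4, 90.4, 165.9]
eef_rot: [[-0.984, -0.006, 0.18], [-0.18, -0.009, -0.984], [0.008, -1.0, 0.008]]
wrist_force: [0.5, 0.5, 0.7]
opening: 0.4
```

{"api": "move_arm", "payload": {
  "plan": [
    [[1,0,0.1,0,0,0,0],[1,0,0.15,0,0,0,0],[1,0,0.15,0,0,0,0]]
  ]
}}

```text
clock: 17.97
ee_pos: [456.4, 90.4, 164.4]
eef_rot: [[-0.984, -0.006, 0.181], [-0.18, -0.009, -0.984], [0.008, -1.0, 0.008]]
wrist_force: [-0.1, -1.0, -0.3]
opening: 0.7
```

{"api": "move_arm", "payload": {
  "plan": [
    [[1,0,0.1,0,0,0,0],[1,0,0.15,0,0,0,0],[1,0,0.15,0,0,0,0]]
  ]
}}

```text
clock: 18.22
ee_pos: [456.3, 90.5, 162.8]
eef_rot: [[-0.984, -0.006, 0.181], [-0.181, -0.009, -0.984], [0.008, -1.0, 0.008]]
wrist_force: [-0.1, -0.7, 0.3]
opening: 0.8
```

{"api": "move_arm", "payload": {
  "plan": [
    [[1,0,0.1,0,0,0,0],[1,0,0.12,0,0,0,0],[1,0,0.12,0,0,0,0]]
  ]
}}

```text
clock: 18.47
ee_pos: [456.3, 90.4, 161.5]
eef_rot: [[-0.984, -0.006, 0.181], [-0.181, -0.009, -0.984], [0.008, -1.0, 0.008]]
wrist_force: [0.2, -0.3, -0.7]
opening: 0.4
```

{"api": "move_arm", "payload": {
  "plan": [
    [[1,0,0.1,0,0,0,0],[1,0,0.1,0,0,0,0],[1,0,0.1,0,0,0,0]]
  ]
}}

```text
clock: 18.72
ee_pos: [456.4, 90.5, 160.8]
eef_rot: [[-0.984, -0.006, 0.181], [-0.181, -0.009, -0.984], [0.007, -1.0, 0.008]]
wrist_force: [-1.8, -1.4, 4.0]
opening: 1.1
```

{"api": "move_arm", "payload": {
  "plan": [
    [[1,0,0.1,0,0,0,0],[1,0,0.1,0,0,0,0],[1,0,0.1,0,0,0,0]]
  ]
}}

```text
clock: 18.97
ee_pos: [456.5, 90.5, 160.3]
eef_rot: [[-0.984, -0.006, 0.181], [-0.181, -0.009, -0.984], [0.007, -1.0, 0.008]]
wrist_force: [-2.3, -0.8, 9.8]
opening: 0.5
```

{"api": "move_arm", "payload": {
  "plan": [
    [[1,0,0.1,0,0,0,0],[1,0,0.1,0,0,0,0]]
  ]
}}

```text
clock: 19.13
ee_pos: [456.5, 90.5, 159.8]
eef_rot: [[-0.984, -0.006, 0.181], [-0.181, -0.009, -0.984], [0.007, -1.0, 0.008]]
wrist_force: [-3.1, -0.4, 9.6]
opening: -0.1
```

{"api": "move_arm", "payload": {
  "plan": [
    [[1,0,-1,0,0,0,0],[1,0,-3,0,0,0,0],[1,0,-6,0,0,0,0],[1,0,-8,3,0,0,0],[1,0,-8,7,0,0,0],[1,0,-8,11,0,0,0],[1,0,-8,15,0,0,0],[1,0,-8,19,0,0,0]]
  ]
}}

```text
clock: 19.8
ee_pos: [491.3, -97.5, 242.2]
eef_rot: [[-0.983, -0.005, 0.181], [-0.181, -0.009, -0.983], [0.006, -1.0, 0.008]]
wrist_force: [0.2, -0.6, -0.1]
opening: 0.5
```

{"api": "move_arm", "payload": {
  "plan": [
    [[1,0,0,4,0,0,0],[1,0,0,8,0,0,0],[1,0,0,10,0,0,0],[1,0,0,10,0,0,0],[1,0,0,10,0,0,0]]
  ]
}}

```text
clock: 20.22
ee_pos: [509.2, -196.5, 243.0]
eef_rot: [[-0.984, -0.005, 0.179], [-0.179, -0.009, -0.984], [0.006, -1.0, 0.008]]
wrist_force: [-0.5, 0.8, 0.0]
opening: 0.5
```

```bash
python3 look.py 27;  python3 - <<'E'
from h import *
np.set_printoptions(precision=1,suppress=True)
from rig import r
c=r.camera("top");np.savez("pics/top27.npz",**c)
a=c["pixels"][175:255,170:270,::-1];cv2.imwrite("pics/top27.png",cv2.resize(a,None,fx=7,fy=7,interpolation=cv2.INTER_CUBIC))
cv2.imwrite("pics/top27f.png",c["pixels"][:,:,::-1])
E
```

```text
t 20.22 pos [ 509.2 -196.5  243. ] loc [-124.4 -228.4  243. ] F [-0.3  0.9  0. ] open 0.5
```

View pics/side27.png

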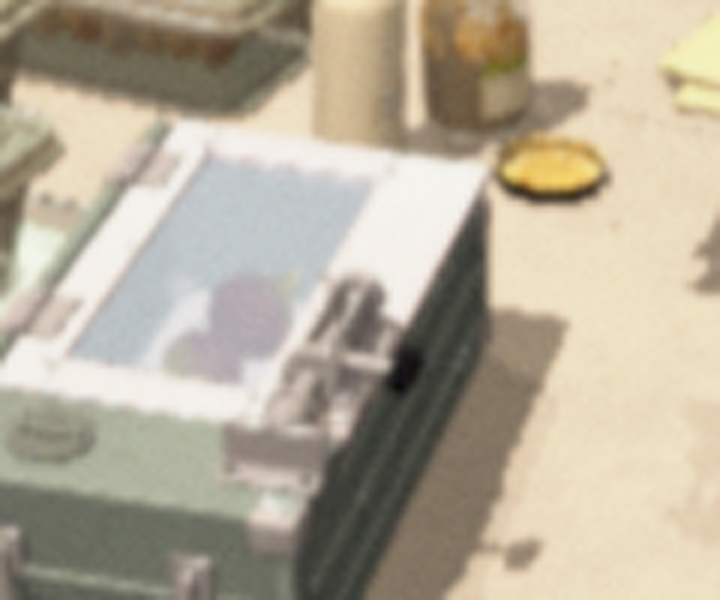

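View pics/top27.png

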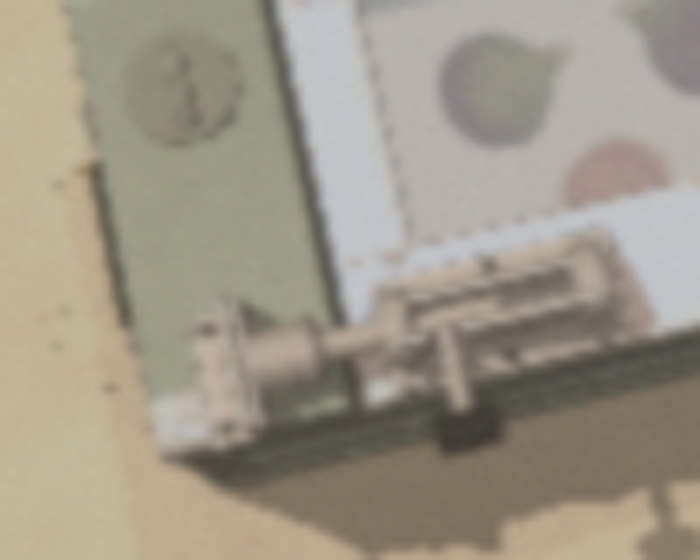

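View pics/top27f.png

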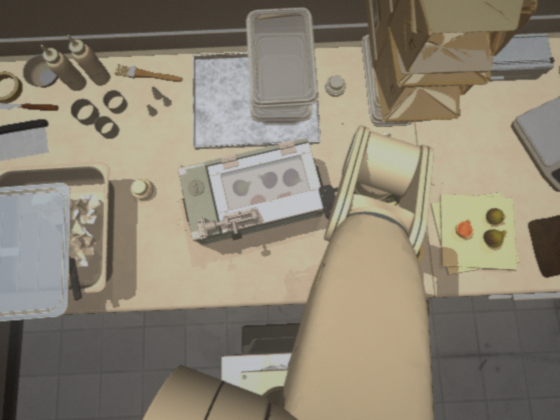

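Between the two pictures the grip dropped about 1 px (side crop row 362 to 370). So my press moved the handle the last bit, and the force was still only 9.6 N. I'll press again to be sure it's against the notch bottom.

```bash
python3 -c "
from h import *;from rig import r
s=r.sense();p=C+Rz@np.array([-122.5,64.5,0]);p[2]=185;go(s,p);p[2]=243;go(s,p)"
```

```text
cm [ -0.09   5.57 -29.16] rot [-0.42 -0.25  0.39]
cm [ -0.05  -0.23 -29.12] rot [-0.42 -0.25  0.39]
```

{"api": "move_arm", "payload": {
  "plan": [
    [[1,0,0,-4,0,0,0],[1,0,0,-8,0,0,0],[1,0,0,-12,0,0,0],[1,0,0,-16,0,0,0],[1,0,0,-20,0,0,0],[1,0,0,-24,0,0,0.2],[1,0,0,-27,0,0,0.4],[1,0,0,-29.2,0,0,0.4]]
  ]
}}

```text
clock: 20.98
ee_pos: [454.0, 95.9, 241.0]
eef_rot: [[-0.983, 0.001, 0.185], [-0.185, -0.007, -0.983], [-0.0, -1.0, 0.007]]
wrist_force: [0.1, -0.1, -0.5]
opening: 0.3
```

{"api": "move_arm", "payload": {
  "plan": [
    [[1,0,1.5,0,0,0,0],[1,0,3.5,0,0,0,0],[1,0,5.5,0,0,0,0],[1,0,7,0,0,0,0],[1,0,7.7,0,0,0,0],[1,0,7.7,0,0,0,0]]
  ]
}}

```text
clock: 21.48
ee_pos: [452.3, 96.1, 162.9]
eef_rot: [[-0.982, -0.002, 0.187], [-0.187, -0.007, -0.982], [0.003, -1.0, 0.007]]
wrist_force: [0.2, -1.0, 0.3]
opening: 0.1
```

```bash
python3 look.py 28
```

```text
t 21.48 pos [452.3  96.1 162.9] loc [-125.9   69.7  162.9] F [ 0.  -1.   0.3] open 0.1
```

{"api": "move_arm", "payload": {
  "plan": [
    [[1,-0.2,0,0.25,0,0,0],[1,-0.35,0,0.5,0,0,0],[1,-0.35,0,0.5,0,0,0]]
  ]
}}

```text
clock: 21.78
ee_pos: [458.7, 91.7, 164.8]
eef_rot: [[-0.982, 0.002, 0.186], [-0.186, -0.007, -0.982], [-0.001, -1.0, 0.007]]
wrist_force: [-0.1, -0.1, -0.7]
opening: 0.5
```

{"api": "move_arm", "payload": {
  "plan": [
    [[1,0,0.1,0,0,0,0],[1,0,0.2,0,0,0,0],[1,0,0.2,0,0,0,0]]
  ]
}}

```text
clock: 22.03
ee_pos: [458.7, 91.6, 162.9]
eef_rot: [[-0.983, 0.003, 0.186], [-0.186, -0.007, -0.983], [-0.001, -1.0, 0.007]]
wrist_force: [0.2, -0.1, -0.3]
opening: 0.6
```

{"api": "move_arm", "payload": {
  "plan": [
    [[1,0,0.1,0,0,0,0],[1,0,0.12,0,0,0,0],[1,0,0.12,0,0,0,0],[1,0,0.12,0,0,0,0]]
  ]
}}

```text
clock: 22.37
ee_pos: [458.7, 91.6, 161.6]
eef_rot: [[-0.983, 0.002, 0.186], [-0.186, -0.007, -0.983], [-0.001, -1.0, 0.007]]
wrist_force: [0.0, 0.2, -0.3]
opening: 0.4
```

{"api": "move_arm", "payload": {
  "plan": [
    [[1,0,0.1,0,0,0,0],[1,0,0.12,0,0,0,0],[1,0,0.12,0,0,0,0],[1,0,0.12,0,0,0,0]]
  ]
}}

```text
clock: 22.7
ee_pos: [458.8, 91.6, 160.7]
eef_rot: [[-0.983, 0.003, 0.186], [-0.186, -0.007, -0.982], [-0.001, -1.0, 0.007]]
wrist_force: [-0.7, 0.4, 4.6]
opening: 0.1
```

Contact is at the same height as the first press (160.7 at 4.6 N, before 160.8 at 4.0 N), so the first press left no lasting movement. One firmer press to confirm.

{"api": "move_arm", "payload": {
  "plan": [
    [[1,0,0.1,0,0,0,0],[1,0,0.12,0,0,0,0],[1,0,0.12,0,0,0,0]]
  ]
}}

```text
clock: 22.95
ee_pos: [458.9, 91.6, 160.0]
eef_rot: [[-0.983, 0.003, 0.186], [-0.186, -0.006, -0.983], [-0.002, -1.0, 0.007]]
wrist_force: [-2.4, -0.8, 9.6]
opening: 0.3
```

{"api": "move_arm", "payload": {
  "plan": [
    [[1,0,0.1,0,0,0,0],[1,0,0.12,0,0,0,0],[1,0,0.12,0,0,0,0]]
  ]
}}

```text
clock: 23.2
ee_pos: [458.9, 91.6, 159.3]
eef_rot: [[-0.983, 0.003, 0.186], [-0.186, -0.006, -0.982], [-0.002, -1.0, 0.007]]
wrist_force: [-3.1, -1.0, 9.2]
opening: 0.6
```

```bash
python3 look.py 29
```

```text
t 23.2 pos [458.9  91.6 159.3] loc [-120.3   64.1  159.3] F [-3.2 -0.4  9.2] open 0.6
```

The force rises stiffly to about 9.5 N, then yields softly. That fits the handle against its stop, with the bolt unloading from the socket's top against the foam. I won't press further. Retreating for a final look.

{"api": "move_arm", "payload": {
  "plan": [
    [[1,0,-1,0,0,0,0],[1,0,-3,0,0,0,0],[1,0,-6,0,0,0,0],[1,0,-8,3,0,0,0],[1,0,-8,7,0,0,0],[1,0,-8,11,0,0,0],[1,0,-8,15,0,0,0],[1,0,-8,19,0,0,0]]
  ]
}}

```text
clock: 23.92
ee_pos: [494.0, -96.2, 240.8]
eef_rot: [[-0.982, 0.003, 0.187], [-0.187, -0.007, -0.982], [-0.002, -1.0, 0.007]]
wrist_force: [0.3, 0.7, 0.2]
opening: 0.9
```

{"api": "move_arm", "payload": {
  "plan": [
    [[1,0,0,4,0,0,0],[1,0,0,8,0,0,0],[1,0,0,10,0,0,0],[1,0,0,10,0,0,0],[1,0,0,10,0,0,0]]
  ]
}}

```text
clock: 24.33
ee_pos: [512.3, -195.2, 240.9]
eef_rot: [[-0.983, 0.002, 0.184], [-0.184, -0.006, -0.983], [-0.001, -1.0, 0.006]]
wrist_force: [0.2, 1.0, -0.1]
opening: 0.4
```

```bash
python3 look.py 30
python3 - <<'E'
from h import *
from rig import r
c=r.camera("top");np.savez("pics/top30.npz",**c)
f=[]
for k,n,(x0,x1,y0,y1),th in[(25,"side",(276,288,214,230),45),(27,"side",(276,288,214,230),45),(30,"side",(276,288,214,230),45),(27,"top",(228,246,228,242),85),(30,"top",(228,246,228,242),85)]:
    g=np.load(f"pics/{n}{k}.npz")["pixels"].max(2)[y0:y1,x0:x1].astype(float)
    w=np.clip(th+15-g,0,None);v,u=np.mgrid[y0:y1,x0:x1];p=((w*u).sum()/w.sum(),(w*v).sum()/w.sum());f.append(p);print(k,n,np.round(p,2))
np.set_printoptions(precision=1,suppress=True)
T=np.load("pics/top30.npz");S=np.load("pics/side30.npz")
x,e=tri([T,S],[f[4],f[2]]);print(loc(x),e)
E
```

```text
t 24.33 pos [ 512.3 -195.2  240.9] loc [-121.1 -227.6  240.9] F [ 0.4  0.9 -0.1] open 0.4
25 side [281.27 222.55]
27 side [281.25 223.55]
30 side [281.27 223.56]
27 top [236.74 234.29]
30 top [236.75 234.3 ]
[-117.6   64.4  144.3] [array([0.3, 0.6]), array([-0.6, -0.1])]
```

View pics/side30.png

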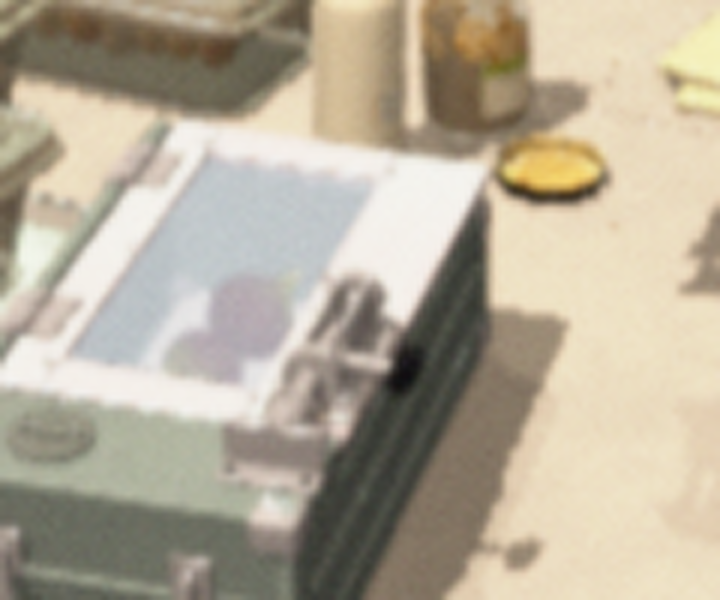

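The grip is unchanged to 0.01 px after the second press, and its height is 144–145 mm, level with the bolt axis. The bystanders look untouched and the robot is clear, so I'm handing in.

```bash
python3 -c "
from rig import r
print(r.close_job())"
```

```text
the job is handed in; nothing more can be done
None
```

The carrier's lid is bolted: the bolt is home in its socket and the handle is turned down in the notch. I handed the job in at about 24 s with the robot clear of everything.

- **Lid:** I pinched the grip and pushed the lid down about 9.7 mm at the bolt, with about 11 N.
- **Bolt:** It slid into the socket on the first try with only about 1–3 N of resistance. It stopped at the closed end after 34 mm of travel, at about 6 N.
- **Handle:** I turned it down along its arc. When I first let go, the handle stood about 1 px (roughly 3 mm) too high, probably because the fingers had slipped on the grip. A light press from above with closed fingers brought it home.

**Last checks**
- A second press met the stop at the same height. The force rose to about 9.5 N and then yielded a little. I read that as the bolt moving in its socket play against the foam, and did not press further.
- The grip did not move in the pictures after that second press.
- The grip's height measured 144–145 mm, level with the bolt's axis. The two cameras disagreed by about 0.6 px here, so this alone fixes the angle only to a few degrees.
- The jam jar, jar lid and squeeze bottle look untouched in the last side picture. The tape, timer and marker I did not check there, but the arm never came down near them.

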